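# Turn out the swivel hook and hang the glaze pot to drain

## Robot

A 6-joint arm with a two-finger parallel gripper is mounted at the origin on the work surface. World frame = base frame: x ahead of the robot, y to its left, z up, the work surface at z = 0. Lengths are in mm, angles in degrees, forces in N, time in s.
With the tool pointing down it reaches from about 350 to 775 mm from the base axis. Payload 7.3 kg.
Tool frame: the origin (TCP) lies on the mounting face of the last link; the fingertips stand 178 mm ahead of it and the grasp point (between the pads) lies 159 mm ahead of it; z points along the fingers, x is the direction in which the jaws open and shut, and the axes are right-handed (so a half turn about z gives the same grasp; the last joint's range is limited). The gripper opens to 92 mm and grips with 3 to 60 N. Pads are 19 mm wide; open, the fingers measure 130 mm over their backs; the gripper's body (75 mm by 190 mm) begins 47 mm behind the grasp point.
Start: joints at [66.864, 19.595, 87.324, -0, 73.075, -8.365], TCP at [133.828, 507.659, 404.741] pointing down, gripper open.
Joint ranges: [-145.02, 145.02], [-44.19, 115.74], [2.07, 154.8], [-57.11, 237.11], [16.16, 152.29], [-177.93, 177.93]. Speed limits (degrees/s): [147.25, 147.25, 180, 180, 180, 180].

## Interface

Orientations are given as [roll, pitch, yaw] about the fixed x, y, z axes, in that order (R = Rz(yaw) Ry(pitch) Rx(roll)).
In Python, from cell import robot gives the robot as it stands. The module is installed in compiled form; this text tells all that it offers.
- The arm moves only by the tool move_arm, never from a script. Its argument "rows" is a list of rows, each a list of 5 numbers: the shift along the tool's x, y, z in cm, then the turn about the tool's z in degrees, then the opening, from 0 (shut) to 1 (fully open). In form: [[x, y, z, yaw, claw], ...]. A call has exactly 8 rows; each row is the pose to reach, as a shift and turn from the pose commanded when the call began, along the tool's axes at that moment; what a row does not reach only later rows make up. A row lasts 1/10 s, in which the tool goes at most 50 mm and 8.59 degrees, less where a joint would pass 70% of its speed; a pose out of reach is approached as far as the arm can. A call with a gripper value outside its range is refused whole. The fingers move at their own pace and stop on an object; "grip_force" is the grip in N (left out, the last holds). Time passes only in rows, so rows that repeat a pose let the fingers close, or fill a call up. It gives the time, the measured TCP pose, the force and the opening at its end, in the units of the state.
- robot.read_state(): the state, without advancing time (a new reading comes with each control period).
- robot.read_camera(name): name is "scene" or "top" or "wrist"; returns a dict with "image" (480x640x3 uint8, red, green, blue), "K" (3x3 intrinsics, pixels), "D" ([k1, k2, p1, p2, k3] as OpenCV has them; the pictures are not rectified), "T" (4x4, takes a point from camera to world coordinates). Camera axes: x right, y up, looking along -z (the intrinsics and any distortion apply to the point x, -y, -z); pixel columns grow to the right and rows downward; lengths in mm; the calibration is good to about 2 mm. A picture is of the moment at which its call begins. There is no depth.
- robot.close_job(): hands the job in, once; it reports no verdict.
Trained networks look in a picture, given as the dict that the camera call returned (one of the last four; its "shot" number tells which), for a name from the list of things; names that differ only in an ending like _2 or _b are one class to them, and where a whole thing is asked for, a point or a joint stands for the part that bears it (a point fixed in the world has none). Each returns a list of dicts, best first, with "p" (0 to 1); they miss things now and then, are a little off and sometimes report something else, mostly with a low value. They report only what shows in the picture. A call takes as long as a camera call. They do not tell look-alikes from the thing itself.
- robot.outline_of(name, picture): "mask" (480x640 bool, what is visible of it) and "rect" ([left, top, width, height] in pixels, round what is visible of it).
The state is a dict: "time": time; "joints": joint angles; "joint_vel": joint speeds; "effort": joint torques, N m; "position": TCP position; "eef_rot": TCP orientation; "wrist_force": force on the tool from outside, world axes, zero at the start; "torque": the same for the moment, N m; "width": finger opening in mm.
Only numpy, scipy, OpenCV 4.12 (cv2) and the standard library are available. Lean on these libraries where they do the work, as an engineer would, in place of code of your own. Each camera call takes 0.05 s, during which the arm holds its last target.

## Task

Swing the draining stand's swivel hook round over its drip tray, past the sprung catch, and on until it meets its stop pin, and press it home there: firmly, about 10 N at the hook's outer part for half a second, but never with more than 15 N. Then hang the steel glaze pot with the bail on the hook's bar by that bail, setting it down gently, and leave it hanging still over the tray. Leave the cup, the brush and the scraper where they are.

Things in the scene. Friction and masses are not known exactly. Their poses are not given: they have to be found in the camera images.
- swivel (a joint): Steel swivel hook's angle (rad) about its vertical axis. 0: straight over the tray; grows to 1.9 anticlockwise seen from above; starts at 0.9 to 1.6. A little stiff (1 N at 90 mm out). A sprung catch is ridden over between 0.6 and 0.35 (3 to 8 N at 90 mm out); past it the hook gives way and turns easily again. Home is further on, at the stop pin, whose setting is not known: rigid, anywhere from +0.1 to -0.1.
- hook: The hook's bar: round steel, 8 mm thick, level, centre line 210 mm above the table. Origin on the swivel axis and that line. It runs along its own -x, 115 mm out, then turns up; z up. Its yaw is the stand's yaw plus the hook angle. The hub on the axis is 28 mm across, top 12 mm above the line; only the upturned end stands higher.
- hook_seat (a point): Where to hang the pot: top of the bar, 80 mm out from the swivel axis (4 mm above the bar's centre line). Axes as hook.
- hook_end (a point): Centre of the 11 mm ball on the hook's upturned end: 120 mm out from the swivel axis and 18 mm above the bar's centre line (its top 23.5 mm above that line).
- stand: Fixed draining stand: dark steel foot, post 18 mm thick, aluminium drip tray (130 mm along x, 120 mm wide, 22 mm high) 55 to 185 mm in front of the axis. Origin on the swivel axis at the table; front is -x, z up. A small plate behind the axis (out to 58 mm) bears the catch and the upright stop pin, which the hook's tail meets 40 mm from the axis; tops at most 8 mm above the bar's centre line.
- pot: Empty steel glaze pot, loose, upright, 64 mm across the rim, 60 mm high, about 0.24 kg. Origin: centre of its underside, z up. A stiff 6 mm wire bail arches over it in its local yz plane, 60 mm wide at the rim, narrowing to a level top piece 16 mm wide, a wooden grip block on top. The bail's window opens along local x: the hook's bar must pass along local x (either way).
- pot_grip (a point): Centre of the pot's wooden grip block: 18 mm along local x, 14 mm along local y, 40 mm high; 140 mm above the pot's underside, 25 mm above pot_bail. Axes as pot. Pinch it across local y, so that the fingers stay beside the hook's bar.
- pot_bail (a point): Underside of the middle of the bail's level top piece, 115 mm above the pot's underside, 55 mm above its rim. Axes as pot. It is this point that comes to rest on the top of the hook's bar.
- cup: Bystander: a plain steel cup without bail, 68 mm across, 85 mm high, origin at the centre of its underside. It and the pot stand to either side in front of the stand, and may swap sides.
- brush: Bystander: a pastry brush lying on the bench, 190 mm long along its x.
- scraper: Bystander: a dough scraper lying on the bench, about 135 mm by 78 mm, 19 mm high.
Not all that is in view belongs to the job. Leave any orange look-alike of the pot alone.

How it is judged:
By the outcome, as a careful person would: the job done as asked, in the order asked, and still so for the second after the job is handed in, with the robot touching nothing.
It also fails if it takes over 64 s, if anything falls off the work surface, if the arm or the gripper's body presses on something with over 40 N, if the wrist force passes 120 N, or if a joint passes its speed limit or range.

## Working session

There is one attempt and no reset: what is moved stays moved. The work goes in short steps, Python scripts to look and compute and a tool call to move; the robot and the scene stay as the last step left them, time stands still between calls to the robot, and variables do not carry over. Pictures are saved under pics/ and viewed, and the job is handed in when it is done.

Besides the shell and the picture viewer there is one more tool, called after "Emit:" by a JSON object that holds its "op" and its "data", one argument or row to a line. move_arm: Moves the arm, as the interface text tells. Its arguments: {"type":"object","properties":{"rows":{"type":"array"},"grip_force":{"type":"number"}},"required":["rows"]}

```bash
mkdir -p pics; ls
cat > h.py <<'E'
import numpy as np, cv2, pickle
from cell import robot
def snap(cam,fn):
    p=robot.read_camera(cam); cv2.imwrite('pics/'+fn+'.png',p['image'][:,:,::-1]); return p
def ray(p,uv):
    u=cv2.undistortPoints(np.array([[uv]],float),np.array(p['K']),np.array(p['D'])).ravel()
    T=np.array(p['T']); d=T[:3,:3]@np.array([u[0],-u[1],-1]); return T[:3,3],d/np.linalg.norm(d)
def onz(p,uv,z):
    o,d=ray(p,uv); return o+d*(z-o[2])/d[2]
def proj(p,X):
    T=np.array(p['T']); c=T[:3,:3].T@(np.atleast_2d(X)-T[:3,3]).T
    c=np.array([c[0],-c[1],-c[2]]).T
    return cv2.projectPoints(c.reshape(-1,1,3),np.zeros(3),np.zeros(3),np.array(p['K']),np.array(p['D']))[0].reshape(-1,2)
E
python3 - <<'E'
from h import *
s=robot.read_state(); print(s)
d={}
for c in ['scene','top','wrist']:
    p=snap(c,c+'0'); d[c]=p
    print(c,np.round(p['T'],3).tolist(),np.round(p['K'],1).tolist())
    for n in ['pot','cup','hook','stand']:
        print(n,[(round(r['p'],2),r['rect']) for r in robot.outline_of(n,p)])
pickle.dump(d,open('d0.pkl','wb'))
E
```

```text
pics
{'time': 0.0, 'joints': array([ 6.68641021e+01,  1.96354535e+01,  8.73768801e+01, -1.21753369e-03,
        7.30746688e+01, -8.36525838e+00]), 'joint_vel': array([-0.09331179, -0.02693768,  0.01194327, -0.06727919,  0.08642497,
       -0.04307344]), 'effort': array([-1.90967214e-03, -4.31240380e+01, -2.44222802e+01,  7.15921680e-02,
        5.58192597e-02, -1.16471333e-04]), 'position': array([133.7761235 , 507.52768456, 404.05579727]), 'eef_rot': array([-1.79988494e+02,  8.62461797e-02,  7.52297245e+01]), 'wrist_force': array([0.52043956, 0.44101471, 0.27353809]), 'torque': array([ 0.00341309,  0.00875307, -0.02338353]), 'width': 91.70725724774157}
scene [[-0.254, -0.803, 0.539, 1095.348], [0.967, -0.207, 0.147, 160.502], [-0.007, 0.558, 0.83, 983.111], [0.0, 0.0, 0.0, 1.0]] [[455.9, 0.0, 323.0], [0.0, 455.9, 250.6], [0.0, 0.0, 1.0]]
pot [(0.91, [431.1, 277.4, 28.9, 43.4]), (0.63, [425.4, 231.8, 30.1, 52.9])]
cup [(0.71, [209.6, 195.5, 24.8, 35.9]), (0.7, [248.8, 241.4, 71.9, 13.2])]
hook [(0.56, [237.6, 235.2, 82.9, 20.6])]
stand [(0.91, [234.7, 226.5, 101.1, 108.5])]
top [[-0.019, 0.99, -0.14, 375.499], [-0.999, -0.015, 0.029, 23.479], [0.027, 0.14, 0.99, 1398.775], [0.0, 0.0, 0.0, 1.0]] [[571.8, 0.0, 324.6], [0.0, 571.8, 236.4], [0.0, 0.0, 1.0]]
pot [(0.75, [189.0, 269.9, 28.5, 30.4]), (0.72, [181.8, 232.0, 26.4, 20.8]), (0.27, [311.6, 201.8, 82.1, 16.5])]
cup [(0.62, [427.1, 272.7, 32.4, 28.5])]
hook [(0.59, [307.2, 198.4, 88.6, 18.3])]
stand [(0.8, [303.3, 184.1, 92.3, 118.5])]
wrist [[0.254, -0.934, -0.249, 67.888], [0.967, 0.246, 0.065, 525.189], [0.0, -0.257, 0.966, 384.149], [0.0, 0.0, 0.0, 1.0]] [[402.3, 0.0, 318.8], [0.0, 402.3, 238.1], [0.0, 0.0, 1.0]]
pot []
cup []
hook []
stand []
```

Run:
```python
import cv2
a=cv2.imread('pics/scene0.png')[160:360,170:490]; cv2.imwrite('pics/s0z.png',cv2.resize(a,(800,500),interpolation=cv2.INTER_CUBIC))
a=cv2.imread('pics/top0.png')[150:350,150:470]; cv2.imwrite('pics/t0z.png',cv2.resize(a,(800,500),interpolation=cv2.INTER_CUBIC))
```

```text
(no output)
```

View pics/scene0.png

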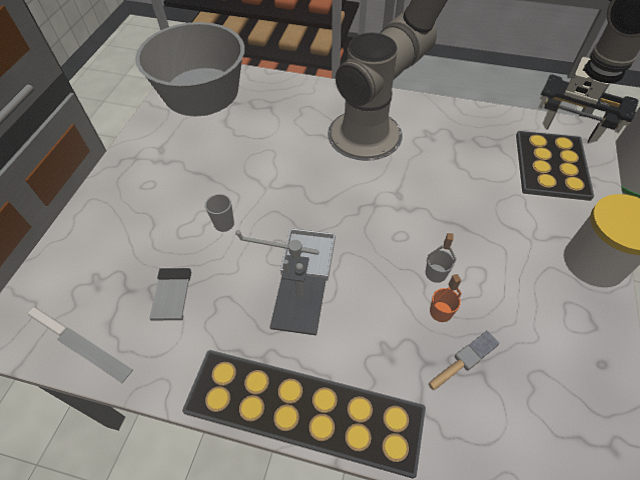

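```bash
sleep 0
```

```text
(no output)
```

View pics/s0z.png

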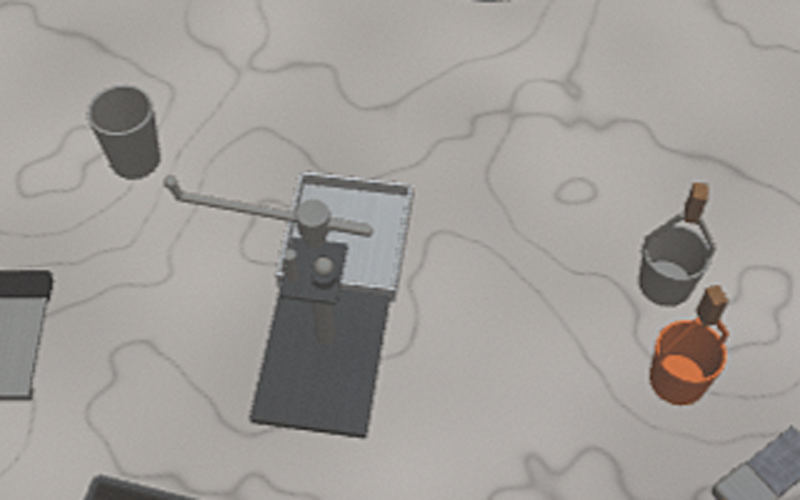

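View pics/t0z.png

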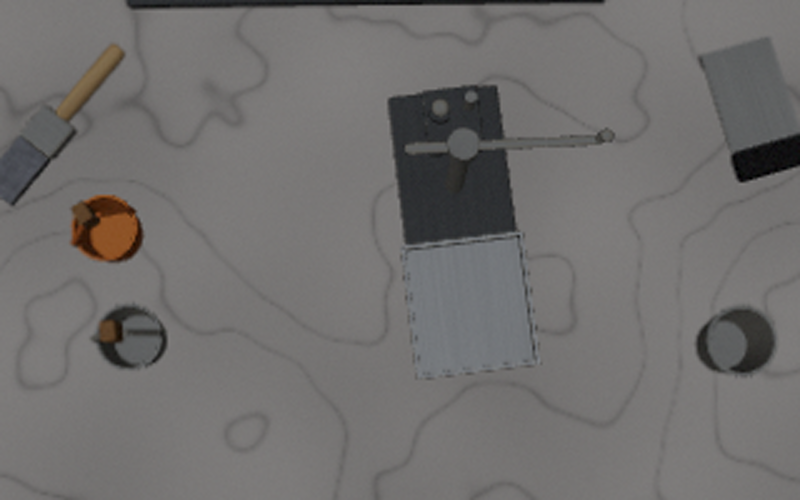

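The top view shows the hook pointing right, at about (392,204), the pot at about (203,284) with the orange look-alike behind it, and the cup to the right. Next I triangulate these positions.

Run:
```python
from h import *
d=pickle.load(open('d0.pkl','rb')); S,T=d['scene'],d['top']
zt=lambda u,v:(150+u/2.5-.3,150+v/2.5-.3); zs=lambda u,v:(170+u/2.5-.3,160+v/2.5-.3)
def tri(a,b):
    o1,d1=ray(T,a);o2,d2=ray(S,b)
    A=np.array([d1,-d2]).T; k=np.linalg.lstsq(A,o2-o1,rcond=None)[0]
    p,q=o1+d1*k[0],o2+d2*k[1]; return np.round((p+q)/2,1),round(np.linalg.norm(p-q),1)
print('hub',tri(zt(463,144),zs(313,213)),onz(T,zt(463,144),222),onz(S,zs(313,213),222))
print('ball',tri(zt(606,135),zs(170,183)),onz(T,zt(606,135),228),onz(S,zs(170,183),228))
print('grip',tri(zt(109,331),zs(697,201)))
print('grip top',onz(T,zt(109,331),160),onz(S,zs(699,187),160))
for c in [(402,250),(520,235),(538,362),(417,378)]: print('tray',onz(T,zt(*c),22).round(1))
for c in [(303,174),(412,187),(393,300)]: print('trayS',onz(S,zs(*c),22).round(1))
print('stand foot',onz(T,zt(388,100),5),onz(T,zt(497,86),5))
```

```text
hub (array([602.4, -33.4, 222.9]), np.float64(0.3)) [602.6601164  -33.64232055 222.        ] [601.80686027 -33.5082865  222.        ]
ball (array([ 607.4, -153.5,  229.7]), np.float64(0.2)) [ 607.70010654 -153.65994086  228.        ] [ 606.32244827 -154.30940199  228.        ]
grip (array([455. , 276.8, 147.3]), np.float64(0.1))
grip top [454.17347369 274.28595647 160.        ] [448.96235523 275.07963383 160.        ]
tray [537.5  18.1  22. ]
tray [550.4 -97.   22. ]
tray [ 426.8 -111.2   22. ]
tray [413.7   5.6  22. ]
trayS [ 427. -109.   22.]
trayS [414.8   5.9  22. ]
trayS [551.4  20.7  22. ]
stand foot [690.22768556  29.68682876   5.        ] [703.20660156 -79.50710108   5.        ]
```

Emit:
{"op": "move_arm", "data": {
  "rows": [
    [-1.9,4.3,0,-2.6,1],
    [-3.9,8.7,0,-5.2,1],
    [-5.8,13,0,-7.8,1],
    [-7.7,17.3,0,-10.4,1],
    [-9.7,21.7,0,-13,1],
    [-11.6,26,0,-15.6,1],
    [-13.5,30.3,0,-18.2,1],
    [-15.5,34.7,0,-20.8,1]
  ]
}}

```text
time: 1.55
position: [431.1, 267.9, 405.0]
eef_rot: [180.0, -0.0, 96.1]
wrist_force: [1.1, 0.6, -0.7]
width: 92.0
```

Run:
```python
from h import *
p=snap('wrist','w1'); pickle.dump(p,open('w1.pkl','wb'))
s=robot.read_state(); print(s['time'],s['position'],s['eef_rot'],s['wrist_force'])
```

```text
1.6 [435.91794397 263.95934344 404.75699265] [1.79767681e+02 1.61880077e-01 9.60494460e+01] [ 4.88533194 -3.61340601  0.67988045]
```

View pics/w1.png

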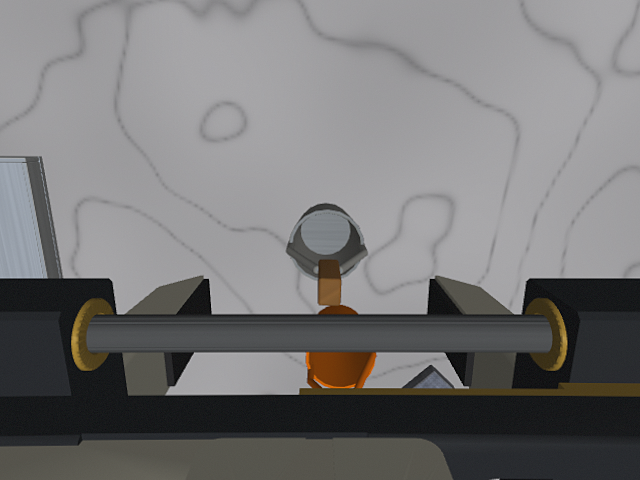

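The wrist view shows the pot at about (326,240), with its bail ears at (290,252) and (366,255), and the grip block from (330,262) to (329,305). The orange pot is behind it.

Run:
```python
from h import *
p=pickle.load(open('w1.pkl','rb')); print(np.round(p['T'],3).tolist())
a,b=onz(p,(290,252),60),onz(p,(366,255),60); print('ears',a.round(1),b.round(1),((a+b)/2).round(1),np.degrees(np.arctan2(*(a-b)[1::-1])))
print('bottom in',onz(p,(326,232),2).round(1))
# grip top edge corners
print('top back',onz(p,(329,305),160).round(1))
for r in robot.outline_of('pot',robot.read_camera('wrist'))[:2]: print(r['p'],r['rect'])
im=cv2.imread('pics/w1.png')[190:320,260:400]; cv2.imwrite('pics/w1z.png',cv2.resize(im,(640,594),interpolation=cv2.INTER_CUBIC))
```

```text
[[-0.107, -0.961, -0.256, 363.264], [0.994, -0.104, -0.028, 260.495], [0.0, -0.258, 0.966, 384.359], [0.0, 0.0, 0.0, 1.0]]
ears [464.  247.1  60. ] [459.8 311.1  60. ] [461.9 279.1  60. ] -86.19925609111887
bottom in [457.9 278.    2. ]
top back [463.7 277.7 160. ]
0.71 [292.8, 197.9, 82.4, 102.0]
0.58 [316.1, 301.3, 67.0, 86.9]
```

View pics/w1z.png

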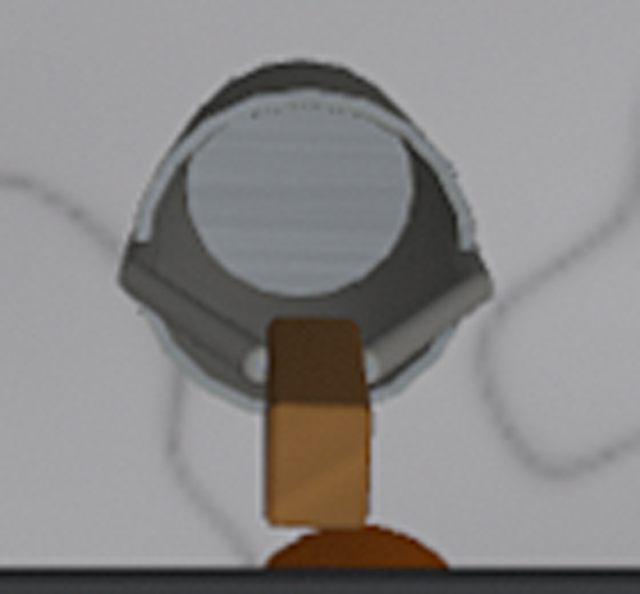

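Run:
```python
from h import *
p=pickle.load(open('w1.pkl','rb'))
z=lambda u,v:(260+u/4.571-.4,190+v/4.571-.4)
q=[onz(p,z(*c),160) for c in [(268,403),(365,405),(368,522),(268,525)]]
print(np.round(q,1).tolist(),np.mean(q,0).round(1))
for e in (q[1]-q[0],q[2]-q[3]): print(np.linalg.norm(e),np.degrees(np.arctan2(e[1],e[0])))
for e in (q[0]-q[3],q[1]-q[2]): print(np.linalg.norm(e),np.degrees(np.arctan2(e[1],e[0])))
a,b=onz(p,z(122,280),62),onz(p,z(490,285),62); e=b-a; print(a,b,(a+b)/2,np.linalg.norm(e),np.degrees(np.arctan2(e[1],e[0])))
a,b=onz(p,z(255,365),112),onz(p,z(372,362),112);e=b-a; print((a+b)/2,np.linalg.norm(e),np.degrees(np.arctan2(e[1],e[0])))
```

```text
[[447.1, 269.3, 160.0], [446.0, 281.9, 160.0], [462.2, 284.2, 160.0], [464.1, 271.1, 160.0]] [454.8 276.6 160. ]
12.583982763756046 94.91011636693119
13.20349607369588 98.02568911288944
17.114565163356048 -173.850392173524
16.421633526328907 -171.70280106714816
[462.73640098 244.05140103  62.        ] [456.45499829 311.11767681  62.        ] [459.59569963 277.58453892  62.        ] 67.35979042927327 95.35069239005777
[457.68324801 277.57729058 112.        ] 18.313314589288098 97.71670774974251
```

Emit:
{"op": "move_arm", "data": {
  "rows": [
    [-4.1,2.6,-0.5,0,0],
    [-8.1,5.3,-1,0,0],
    [-12.2,7.9,-1.4,0,0],
    [-16.2,10.5,-1.8,0,0],
    [-20.3,13.1,-2.3,0,0],
    [-24.3,15.8,-2.7,0,0],
    [-28.4,18.4,-3.2,0,0],
    [-32.4,21,-3.6,0,0]
  ],
  "grip_force": 20
}}

```text
time: 2.5
position: [673.4, -30.6, 441.1]
eef_rot: [180.0, -0.0, 96.1]
wrist_force: [0.4, 0.9, 0.9]
width: 32.5
```

Run:
```python
from h import *
for i in range(5): p=robot.read_camera('top')
p=snap('wrist','w2'); pickle.dump(p,open('w2.pkl','wb'))
s=robot.read_state(); print(s['time'],s['position'],s['eef_rot'],s['wrist_force'],s['width'])
```

```text
2.8 [672.21811624 -28.95349402 440.66414622] [-1.79959886e+02 -4.99128860e-02  9.61236853e+01] [-0.41400878  0.46531549 -0.17568714] 8.593284375579687
```

View pics/w2.png

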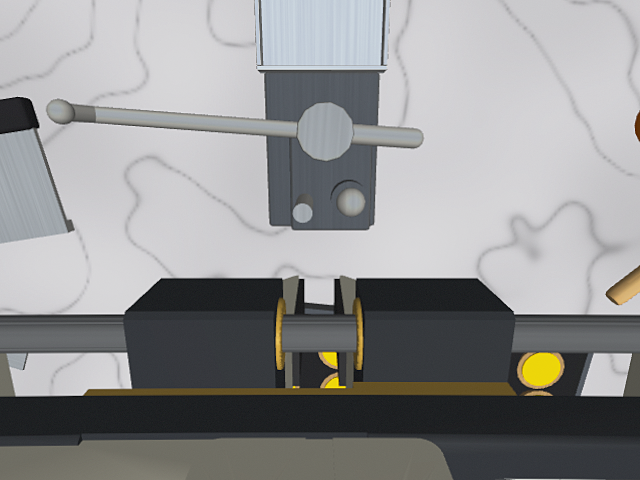

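The stop pin is at (303,212), the catch at (351,201), the hub at (326,131), the ball at (61,111) and the tail tip at (418,138).

Run:
```python
from h import *
p=pickle.load(open('w2.pkl','rb'))
hub=onz(p,(325.5,131),222); ball=onz(p,(61,111.5),229); tail=onz(p,(420,138),210)
print(hub,ball,tail)
v=ball-hub; print('r',np.hypot(*v[:2]),'bar dir',np.degrees(np.arctan2(v[1],v[0]))%360)
b1,b2=onz(p,(270,127.5),214),onz(p,(100,115),214); print('bar edge pts',b1,b2, np.degrees(np.arctan2(*(b2-b1)[1::-1]))%360)
for z in (212,218):
    for nm,c in (('pin',(303,212)),('pinL',(292.5,212)),('pinR',(313.5,212)),('catch',(351,201))):
        q=onz(p,c,z); w=q-hub; print(z,nm,q.round(1),np.hypot(*w[:2]).round(1),np.degrees(np.arctan2(w[1],w[0])).round(1))
# stand edges
a,b=onz(p,(258,69),22),onz(p,(388,69),22); print('tray back',a,b,np.degrees(np.arctan2(*(b-a)[1::-1]))-90)
a,b=onz(p,(265,75),8),onz(p,(270,225),8); print(a,b,np.degrees(np.arctan2(*(b-a)[1::-1])))
```

```text
[604.1360071  -33.31910781 222.        ] [ 608.72214112 -152.37615439  229.        ] [602.47479172  14.72495696 210.        ]
r 119.145343870396 bar dir 272.20596999882713
bar edge pts [605.38451261 -60.53425625 214.        ] [ 608.58002866 -142.97610816  214.        ] 272.2197217736351
212 pin [646.2 -40.4 212. ] 42.6 -9.5
212 pinL [646.7 -45.8 212. ] 44.4 -16.4
212 pinR [645.6 -34.9 212. ] 41.5 -2.1
212 catch [637.7 -16.  212. ] 37.8 27.3
218 pin [645.  -40.2 218. ] 41.4 -9.6
218 pinL [645.5 -45.6 218. ] 43.2 -16.5
218 pinR [644.4 -34.9 218. ] 40.3 -2.3
218 catch [636.7 -16.6 218. ] 36.6 27.1
tray back [555.82070631 -97.52993859  22.        ] [543.13347793  21.04439573  22.        ] 6.107303550260482
[558.66631686 -92.69658806   8.        ] [704.43552657 -77.03063416   8.        ] 6.134087304922562
```

```bash
cat > plan.py <<'E'
import numpy as np
AX=np.array([603.5,-33.4])
def tool(yaw):
    y=np.radians(yaw); return np.array([np.cos(y),np.sin(y)]),np.array([np.sin(y),-np.cos(y)])
def C(th,yaw,gap=0,r=98,hx=19,hy=9.5):
    t=np.radians(th); u=np.array([np.cos(t),np.sin(t)]); n=np.array([-u[1],u[0]])
    tx,ty=tool(yaw); return AX+r*u+(4+gap)*n-hx*tx+hy*ty
def rel(c,yaw,c0,yaw0):
    tx,ty=tool(yaw0); d=np.asarray(c)-c0; return [round(float(d@tx)/10,2),round(float(d@ty)/10,2),0,round(yaw0-yaw,2),0]
def yawof(th): return 96.1+(th-272.2)/(272.2-184)*8
def sweep(c0,yaw0,ths,gaps=None,**k):
    print([rel(C(t,yawof(t),0 if gaps is None else gaps[i],**k),yawof(t),c0,yaw0) for i,t in enumerate(ths)])
    print('end',C(ths[-1],yawof(ths[-1]),0 if gaps is None else gaps[-1],**k).round(2),yawof(ths[-1]))
E
python3 - <<'E'
from plan import *
c0=np.array([672.6,-30.9])
print(rel(C(272.2,96.1,10),96.1,c0,96.07),C(272.2,96.1,10))
E
```

```text
[-11.29, -5.21, 0, -0.03, 0] [ 632.71691394 -148.67324874]
```

Emit:
{"op": "move_arm", "data": {
  "rows": [
    [-3.8,-1.7,0,0,0],
    [-7.5,-3.5,0,0,0],
    [-11.3,-5.2,1,0,0],
    [-11.3,-5.2,3.5,0,0],
    [-11.3,-5.2,5.5,0,0],
    [-11.3,-5.2,6.5,0,0],
    [-11.3,-5.2,6.5,0,0],
    [-11.3,-5.2,6.5,0,0]
  ]
}}

```text
time: 3.6
position: [633.1, -147.6, 376.9]
eef_rot: [179.9, 0.0, 96.1]
wrist_force: [0.8, -0.3, 0.7]
width: 0.7
```

Run:
```python
from h import *
from plan import *
s=robot.read_state(); print(s['time'],s['position'],s['eef_rot'],s['wrist_force'],s['width'])
p=snap('wrist','w3');pickle.dump(p,open('w3.pkl','wb'))
c0=np.array([672.6,-30.9]); tx,ty=tool(96.07); c=c0-113*tx-52*ty; print(c)
sweep(c,96.07,[272.2,271,269.5,268,266,264,262,260],[7,3,0,0,0,0,0,0])
```

```text
3.6 [ 633.07378878 -147.55400595  376.89149913] [1.79919830e+02 2.75738015e-02 9.61147551e+01] [ 0.78924061 -0.31472001  0.70140608] 0.6842554972323333
[ 632.84054749 -148.76511755]
[[0.03, -0.31, 0, -0.03, 0], [0.06, -0.92, 0, 0.08, 0], [0.1, -1.48, 0, 0.21, 0], [0.12, -1.74, 0, 0.35, 0], [0.15, -2.09, 0, 0.53, 0], [0.2, -2.43, 0, 0.71, 0], [0.26, -2.77, 0, 0.9, 0], [0.34, -3.11, 0, 1.08, 0]]
end [ 601.54 -148.71] 94.99342403628117
```

View pics/w3.png

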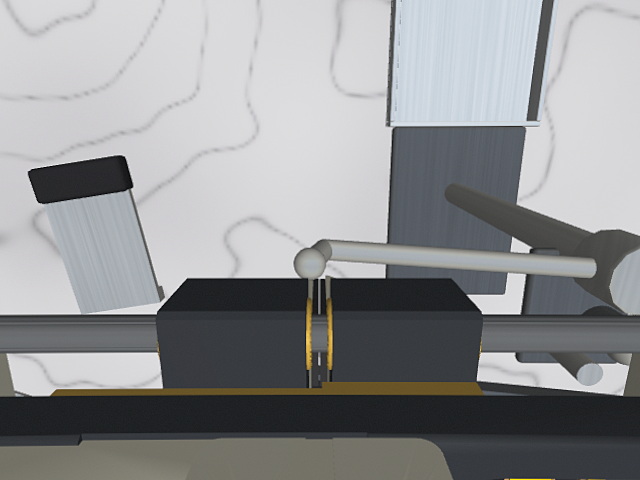

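Run:
```python
from plan import *
sweep(np.array([632.84,-148.77]),96.07,[272.2,271,269.5,268,266,264,262,260],[7,3,0,0,0,0,0,0],r=86)
```

```text
[[1.23, -0.23, 0, -0.03, 0], [1.25, -0.81, 0, 0.08, 0], [1.29, -1.34, 0, 0.21, 0], [1.31, -1.57, 0, 0.35, 0], [1.34, -1.88, 0, 0.53, 0], [1.38, -2.18, 0, 0.71, 0], [1.43, -2.48, 0, 0.9, 0], [1.49, -2.78, 0, 1.08, 0]]
end [ 603.62 -136.89] 94.99342403628117
```

Emit:
{"op": "move_arm", "data": {
  "rows": [
    [1.23,-0.23,0,0,0],
    [1.25,-0.7,0,0.1,0],
    [1.29,-1.1,0,0.2,0],
    [1.31,-1.4,0,0.4,0],
    [1.34,-1.7,0,0.5,0],
    [1.38,-2.0,0,0.7,0],
    [1.43,-2.4,0,0.9,0],
    [1.5,-2.8,0,1.1,0]
  ]
}}

```text
time: 4.45
position: [603.1, -136.8, 375.7]
eef_rot: [180.0, -0.0, 94.9]
wrist_force: [1.2, 0.6, 0.7]
width: 0.6
```

Run:
```python
from h import *
from plan import *
p=snap('wrist','w4');pickle.dump(p,open('w4.pkl','wb'))
s=robot.read_state(); print(s['time'],s['position'],s['eef_rot'],s['wrist_force'],s['torque'],s['width'])
p=snap('top','t4'); 
im=cv2.imread('pics/t4.png')[170:270,290:420]; cv2.imwrite('pics/t4z.png',cv2.resize(im,(780,600),interpolation=cv2.INTER_CUBIC))
```

```text
4.5 [ 602.70491122 -136.7540801   375.72892101] [-1.79973274e+02 -8.79874461e-03  9.48913467e+01] [1.46050097 0.23530666 0.71834842] [ 0.07670392 -0.07428734 -0.03382318] 0.39970920518350206
```

View pics/w4.png

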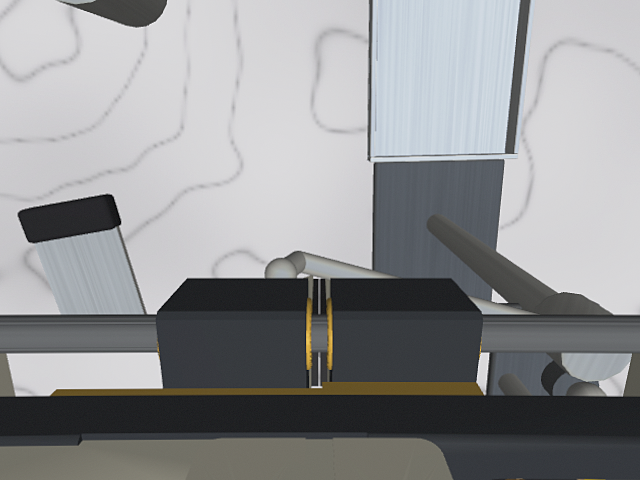

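The hook is turning: the ball is now at (281,269). I work out the angle from that.

Run:
```python
from h import *
from plan import *
p=pickle.load(open('w4.pkl','rb'))
b=onz(p,(280.5,269),228)[:2]; v=b-AX; th=np.degrees(np.arctan2(v[1],v[0]))%360; print(b,np.hypot(*v),th)
t=np.radians(th);u=np.array([np.cos(t),np.sin(t)]);n=np.array([-u[1],u[0]])
c=np.array([602.7,-136.75]);tx,ty=tool(94.9)
for hx in (5,10,14,19):
  for hy in (4,7,9.5):
    k=c+hx*tx-hy*ty-AX; print(hx,hy,'r',(k@u).round(1),'clear',(k@n-4).round(1))
sweep(np.array([603.5,-136.9]),94.97,[257.5,255,252.5,250,247.5,245,242.5,240],r=88)
```

```text
[ 580.71688556 -151.62137378] 120.39669231972005 259.09193141031795
5 4 r 97.9 clear 9.6
5 7 r 98.7 clear 6.7
5 9.5 r 99.4 clear 4.3
10 4 r 93.1 clear 8.2
10 7 r 93.9 clear 5.3
10 9.5 r 94.6 clear 2.9
14 4 r 89.3 clear 7.1
14 7 r 90.1 clear 4.2
14 9.5 r 90.8 clear 1.8
19 4 r 84.4 clear 5.7
19 7 r 85.3 clear 2.9
19 9.5 r 85.9 clear 0.5
[[-0.11, -0.42, 0, 0.2, 0], [-0.0, -0.8, 0, 0.43, 0], [0.12, -1.17, 0, 0.66, 0], [0.25, -1.54, 0, 0.88, 0], [0.4, -1.89, 0, 1.11, 0], [0.57, -2.25, 0, 1.34, 0], [0.75, -2.59, 0, 1.56, 0], [0.94, -2.93, 0, 1.79, 0]]
end [ 573.5  -130.05] 93.17936507936507
```

Run:
```python
from plan import *
c0=np.array([603.41,-136.81]);y0=94.97
def go(c0,y0,ths,rs):
    print([rel(C(t,yawof(t),r=r),yawof(t),c0,y0) for t,r in zip(ths,rs)]); t,r=ths[-1],rs[-1]
    print(C(t,yawof(t),r=r),yawof(t)); return C(t,yawof(t),r=r),yawof(t)
a=go(c0,y0,np.arange(257.5,239,-2.5),np.linspace(87,95,8))
a=go(*a,np.arange(238,223,-2),np.linspace(96,98,8))
```

```text
[[-0.02, -0.38, 0, np.float64(0.2), 0], [-0.03, -0.79, 0, np.float64(0.43), 0], [-0.01, -1.21, 0, np.float64(0.66), 0], [0.02, -1.63, 0, np.float64(0.88), 0], [0.07, -2.05, 0, np.float64(1.11), 0], [0.15, -2.47, 0, np.float64(1.34), 0], [0.24, -2.9, 0, np.float64(1.56), 0], [0.36, -3.32, 0, np.float64(1.79), 0]]
[ 570.00325564 -136.11628043] 93.17936507936507
[[0.09, -0.35, 0, np.float64(0.18), 0], [0.25, -0.65, 0, np.float64(0.36), 0], [0.42, -0.94, 0, np.float64(0.54), 0], [0.6, -1.24, 0, np.float64(0.73), 0], [0.8, -1.52, 0, np.float64(0.91), 0], [1.0, -1.8, 0, np.float64(1.09), 0], [1.21, -2.07, 0, np.float64(1.27), 0], [1.44, -2.34, 0, np.float64(1.45), 0]]
[ 545.85199099 -123.05874859] 91.7281179138322
```

Emit:
{"op": "move_arm", "data": {
  "rows": [
    [-0.02,-0.38,0,0.2,0],
    [-0.03,-0.79,0,0.4,0],
    [-0.01,-1.21,0,0.7,0],
    [0.02,-1.63,0,0.9,0],
    [0.07,-2.05,0,1.1,0],
    [0.15,-2.47,0,1.3,0],
    [0.24,-2.9,0,1.6,0],
    [0.36,-3.32,0,1.8,0]
  ]
}}

```text
time: 5.35
position: [569.7, -135.9, 375.7]
eef_rot: [180.0, 0.0, 93.1]
wrist_force: [1.7, 0.3, 0.8]
width: 0.5
```

Emit:
{"op": "move_arm", "data": {
  "rows": [
    [0.09,-0.35,0,0.2,0],
    [0.25,-0.65,0,0.4,0],
    [0.42,-0.94,0,0.5,0],
    [0.6,-1.24,0,0.7,0],
    [0.8,-1.52,0,0.9,0],
    [1.0,-1.8,0,1.1,0],
    [1.21,-2.07,0,1.3,0],
    [1.44,-2.34,0,1.45,0]
  ]
}}

```text
time: 6.15
position: [545.7, -122.7, 375.7]
eef_rot: [180.0, -0.0, 91.7]
wrist_force: [1.1, -0.4, 0.6]
width: 0.5
```

Run:
```python
from h import *
from plan import *
s=robot.read_state(); print(s['time'],s['position'],s['eef_rot'],s['wrist_force'],s['torque'],s['width'])
p=snap('top','t5'); snap('wrist','w5')
im=cv2.imread('pics/t5.png')[170:320,270:420]; cv2.imwrite('pics/t5z.png',cv2.resize(im,(600,600),interpolation=cv2.INTER_CUBIC))
def go(c0,y0,ths,rs):
    print([rel(C(t,yawof(t),r=r),yawof(t),c0,y0) for t,r in zip(ths,rs)]); t,r=ths[-1],rs[-1]
    print(C(t,yawof(t),r=r),yawof(t)); return C(t,yawof(t),r=r),yawof(t)
a=go(np.array([545.85,-123.06]),91.72,np.arange(220.5,209,-1.5),[98]*8)
```

```text
6.15 [ 545.67958887 -122.7295025   375.72354169] [ 1.79997447e+02 -9.65669863e-04  9.16615865e+01] [ 1.13440507 -0.41138381  0.61073902] [ 0.00846725 -0.15250268 -0.04282606] 0.4694948504851877
[[0.43, -0.42, 0, np.float64(0.31), 0], [0.63, -0.59, 0, np.float64(0.45), 0], [0.83, -0.75, 0, np.float64(0.58), 0], [1.03, -0.91, 0, np.float64(0.72), 0], [1.23, -1.07, 0, np.float64(0.85), 0], [1.44, -1.22, 0, np.float64(0.99), 0], [1.66, -1.36, 0, np.float64(1.13), 0], [1.87, -1.5, 0, np.float64(1.26), 0]]
[ 530.28117522 -104.78750952] 90.45827664399093
```

View pics/t5z.png

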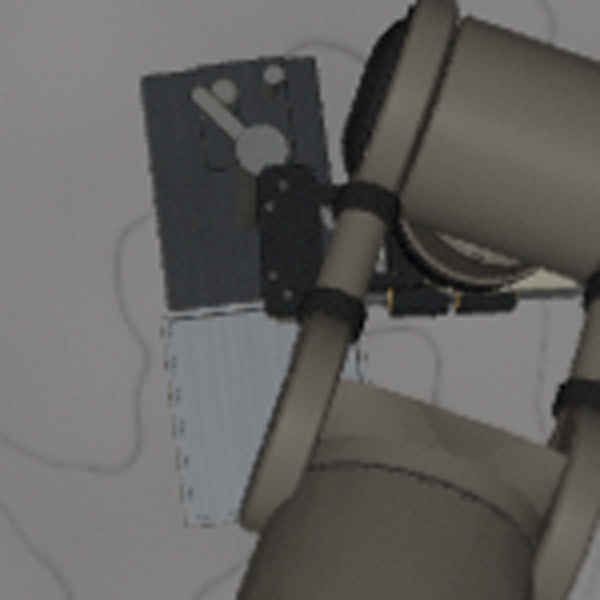

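View pics/w5.png

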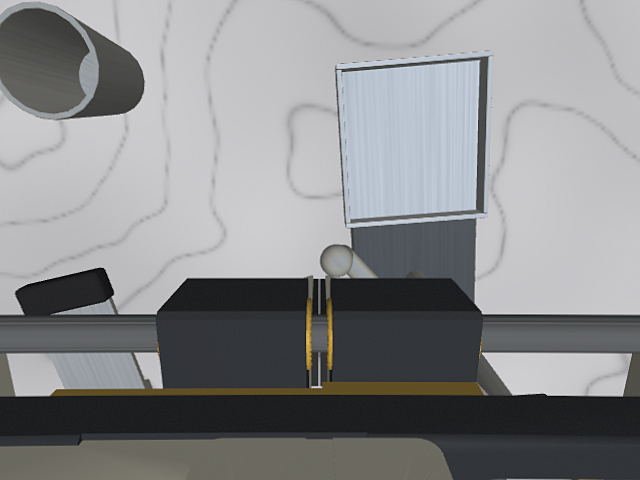

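Emit:
{"op": "move_arm", "data": {
  "rows": [
    [0.43,-0.42,0,0.3,0],
    [0.63,-0.59,0,0.45,0],
    [0.83,-0.75,0,0.6,0],
    [1.03,-0.91,0,0.7,0],
    [1.23,-1.07,0,0.85,0],
    [1.44,-1.22,0,1.0,0],
    [1.66,-1.36,0,1.1,0],
    [1.87,-1.5,0,1.25,0]
  ]
}}

```text
time: 7.05
position: [530.7, -105.4, 376.0]
eef_rot: [179.9, 0.1, 90.4]
wrist_force: [4.2, -5.7, 0.0]
width: 0.2
```

Run:
```python
from h import *
from plan import *
s=robot.read_state(); print(s['time'],s['position'],s['wrist_force'],s['torque'])
def go(c0,y0,ths,rs):
    print([rel(C(t,yawof(t),r=r),yawof(t),c0,y0) for t,r in zip(ths,rs)]); t,r=ths[-1],rs[-1]
    print(C(t,yawof(t),r=r),yawof(t)); return C(t,yawof(t),r=r),yawof(t)
a=go(np.array([530.28,-104.79]),90.46,np.arange(209,197,-1.5),[98]*8)
```

```text
7.05 [ 530.69489894 -105.38219469  376.04365991] [ 4.20755726 -5.7107444   0.02704312] [-1.01237999 -0.6131285   0.01765571]
[[0.14, -0.09, 0, np.float64(0.09), 0], [0.36, -0.23, 0, np.float64(0.23), 0], [0.59, -0.35, 0, np.float64(0.36), 0], [0.81, -0.47, 0, np.float64(0.5), 0], [1.04, -0.59, 0, np.float64(0.64), 0], [1.28, -0.7, 0, np.float64(0.77), 0], [1.51, -0.8, 0, np.float64(0.91), 0], [1.75, -0.9, 0, np.float64(1.04), 0]]
[521.13907951 -87.38512429] 89.41519274376417
```

Emit:
{"op": "move_arm", "data": {
  "rows": [
    [0.14,-0.09,0,0.1,0],
    [0.36,-0.23,0,0.2,0],
    [0.59,-0.35,0,0.35,0],
    [0.81,-0.47,0,0.5,0],
    [1.04,-0.59,0,0.65,0],
    [1.28,-0.7,0,0.8,0],
    [1.51,-0.8,0,0.9,0],
    [1.75,-0.9,0,1.05,0]
  ]
}}

```text
time: 7.85
position: [521.0, -86.7, 375.7]
eef_rot: [-180.0, -0.0, 89.4]
wrist_force: [-0.4, -1.7, 1.7]
width: 0.4
```

Run:
```python
from h import *
from plan import *
s=robot.read_state(); print(s['time'],s['position'],s['wrist_force'],s['torque'])
p=snap('wrist','w6');pickle.dump(p,open('w6.pkl','wb'))
def go(c0,y0,ths,rs):
    print([rel(C(t,yawof(t),r=r),yawof(t),c0,y0) for t,r in zip(ths,rs)]); t,r=ths[-1],rs[-1]
    print(C(t,yawof(t),r=r),yawof(t)); return C(t,yawof(t),r=r),yawof(t)
a=go(np.array([521.14,-87.39]),89.41,np.arange(197.5,189.9,-1),[98]*8)
```

```text
7.85 [520.99111503 -86.72957851 375.67195114] [-0.3981841  -1.74255229  1.72102043] [-0.09022768  0.01390877 -0.005636  ]
[[0.16, -0.06, 0, np.float64(0.09), 0], [0.32, -0.13, 0, np.float64(0.18), 0], [0.48, -0.18, 0, np.float64(0.27), 0], [0.64, -0.24, 0, np.float64(0.36), 0], [0.8, -0.29, 0, np.float64(0.45), 0], [0.97, -0.34, 0, np.float64(0.54), 0], [1.13, -0.39, 0, np.float64(0.63), 0], [1.29, -0.43, 0, np.float64(0.72), 0]]
[516.93295912 -74.40439063] 88.68956916099772
```

View pics/w6.png

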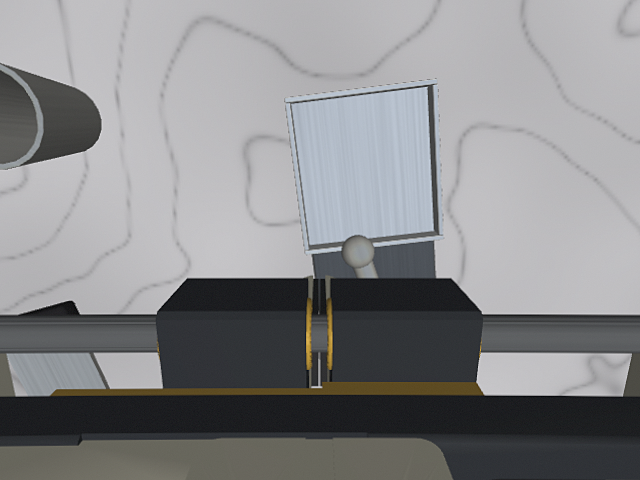

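Run:
```python
from h import *
from plan import *
p=pickle.load(open('w6.pkl','rb'))
b=onz(p,(358,252),228)[:2]; v=b-AX; print(b,np.hypot(*v),np.degrees(np.arctan2(v[1],v[0]))%360)
```

```text
[491.44260902 -73.36200711] 118.96983182988667 199.62729652726046
```

Emit:
{"op": "move_arm", "data": {
  "rows": [
    [0.16,-0.06,0,0.1,0],
    [0.32,-0.13,0,0.2,0],
    [0.48,-0.18,0,0.3,0],
    [0.6,-0.22,0,0.35,0],
    [0.7,-0.25,0,0.4,0],
    [0.77,-0.28,0,0.45,0],
    [0.8,-0.29,0,0.45,0],
    [0.8,-0.29,0,0.45,0]
  ]
}}

```text
time: 8.7
position: [518.4, -79.1, 375.7]
eef_rot: [-180.0, -0.0, 88.9]
wrist_force: [0.1, -0.3, 0.6]
width: 0.9
```

Run:
```python
from h import *
from plan import *
s=robot.read_state(); print(s['time'],s['position'],s['wrist_force'],s['torque'])
tx,ty=tool(89.41); c=np.array([521.14,-87.39])+8*tx-2.9*ty; print(c)
for t in np.arange(193,184,-1.): print(t,rel(C(t,88.96,r=98),88.96,c,88.96))
```

```text
8.7 [518.40974336 -79.13009122 375.69167528] [ 0.10440384 -0.28510836  0.58949765] [-0.05605378  0.04839055  0.03678137]
[518.32253184 -79.36056209]
193.0 [0.08, -0.03, 0, 0.0, 0]
192.0 [0.25, -0.07, 0, 0.0, 0]
191.0 [0.41, -0.12, 0, 0.0, 0]
190.0 [0.58, -0.16, 0, 0.0, 0]
189.0 [0.75, -0.2, 0, 0.0, 0]
188.0 [0.92, -0.23, 0, 0.0, 0]
187.0 [1.08, -0.26, 0, 0.0, 0]
186.0 [1.25, -0.29, 0, 0.0, 0]
185.0 [1.42, -0.32, 0, 0.0, 0]
```

Emit:
{"op": "move_arm", "data": {
  "rows": [
    [0.03,-0.01,0,0,0],
    [0.06,-0.02,0,0,0],
    [0.09,-0.03,0,0,0],
    [0.12,-0.03,0,0,0],
    [0.15,-0.04,0,0,0],
    [0.15,-0.04,0,0,0],
    [0.15,-0.04,0,0,0],
    [0.15,-0.04,0,0,0]
  ]
}}

```text
time: 9.5
position: [518.1, -77.6, 375.7]
eef_rot: [180.0, -0.0, 88.9]
wrist_force: [0.1, -1.9, 0.1]
width: 0.4
```

Emit:
{"op": "move_arm", "data": {
  "rows": [
    [0.02,-0.01,0,0,0],
    [0.04,-0.01,0,0,0],
    [0.06,-0.02,0,0,0],
    [0.08,-0.02,0,0,0],
    [0.1,-0.03,0,0,0],
    [0.12,-0.03,0,0,0],
    [0.12,-0.03,0,0,0],
    [0.12,-0.03,0,0,0]
  ]
}}

```text
time: 10.3
position: [517.8, -76.4, 375.7]
eef_rot: [180.0, -0.0, 88.9]
wrist_force: [-0.6, -0.4, 0.4]
width: 0.2
```

Run:
```python
from h import *
s=robot.read_state(); print(s['time'],s['position'],s['wrist_force'],s['torque'])
p=snap('wrist','w7');pickle.dump(p,open('w7.pkl','wb'))
```

```text
10.3 [517.77101404 -76.42365498 375.70141689] [-0.55188699 -0.37429762  0.39172222] [-0.13768877  0.10170473 -0.00110956]
```

View pics/w7.png

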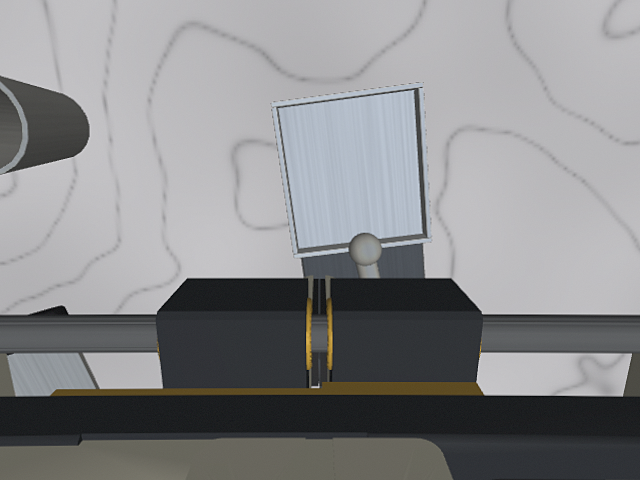

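The ball is at (366,249), so the hook is still following. I keep going in small steps.

Emit:
{"op": "move_arm", "data": {
  "rows": [
    [0.02,-0.01,0,0,0],
    [0.04,-0.01,0,0,0],
    [0.06,-0.02,0,0,0],
    [0.08,-0.02,0,0,0],
    [0.1,-0.03,0,0,0],
    [0.12,-0.03,0,0,0],
    [0.12,-0.03,0,0,0],
    [0.12,-0.03,0,0,0]
  ]
}}

```text
time: 11.15
position: [517.5, -75.2, 375.7]
eef_rot: [180.0, -0.0, 88.9]
wrist_force: [-0.3, -0.9, 1.1]
width: 0.4
```

Emit:
{"op": "move_arm", "data": {
  "rows": [
    [0.02,-0.01,0,0,0],
    [0.04,-0.01,0,0,0],
    [0.06,-0.02,0,0,0],
    [0.08,-0.02,0,0,0],
    [0.1,-0.03,0,0,0],
    [0.12,-0.03,0,0,0],
    [0.12,-0.03,0,0,0],
    [0.12,-0.03,0,0,0]
  ]
}}

```text
time: 11.95
position: [517.2, -74.0, 375.7]
eef_rot: [180.0, -0.0, 88.9]
wrist_force: [-1.2, -0.8, -0.2]
width: 0.6
```

Emit:
{"op": "move_arm", "data": {
  "rows": [
    [0.02,-0.01,0,0,0],
    [0.04,-0.01,0,0,0],
    [0.06,-0.02,0,0,0],
    [0.08,-0.02,0,0,0],
    [0.1,-0.03,0,0,0],
    [0.12,-0.03,0,0,0],
    [0.12,-0.03,0,0,0],
    [0.12,-0.03,0,0,0]
  ]
}}

```text
time: 12.75
position: [516.9, -72.8, 375.7]
eef_rot: [-180.0, -0.0, 88.9]
wrist_force: [-0.9, -1.4, 0.3]
width: 0.5
```

Emit:
{"op": "move_arm", "data": {
  "rows": [
    [0.02,-0.01,0,0,0],
    [0.04,-0.01,0,0,0],
    [0.06,-0.02,0,0,0],
    [0.08,-0.02,0,0,0],
    [0.1,-0.02,0,0,0],
    [0.12,-0.02,0,0,0],
    [0.12,-0.02,0,0,0],
    [0.12,-0.02,0,0,0]
  ]
}}

```text
time: 13.55
position: [516.8, -71.6, 375.7]
eef_rot: [180.0, -0.0, 88.9]
wrist_force: [-0.8, -0.9, 1.0]
width: 0.4
```

Emit:
{"op": "move_arm", "data": {
  "rows": [
    [0.02,-0.01,0,0,0],
    [0.04,-0.01,0,0,0],
    [0.06,-0.02,0,0,0],
    [0.08,-0.02,0,0,0],
    [0.1,-0.02,0,0,0],
    [0.12,-0.02,0,0,0],
    [0.12,-0.02,0,0,0],
    [0.12,-0.02,0,0,0]
  ]
}}

```text
time: 14.35
position: [516.6, -70.4, 375.7]
eef_rot: [180.0, -0.0, 88.9]
wrist_force: [-1.6, -0.7, -0.1]
width: 0.6
```

Emit:
{"op": "move_arm", "data": {
  "rows": [
    [0.02,-0.01,0,0,0],
    [0.04,-0.01,0,0,0],
    [0.06,-0.02,0,0,0],
    [0.08,-0.02,0,0,0],
    [0.1,-0.02,0,0,0],
    [0.12,-0.02,0,0,0],
    [0.12,-0.02,0,0,0],
    [0.12,-0.02,0,0,0]
  ]
}}

```text
time: 15.15
position: [516.4, -69.2, 375.7]
eef_rot: [180.0, -0.0, 88.9]
wrist_force: [-0.5, -0.6, 0.5]
width: 0.6
```

Emit:
{"op": "move_arm", "data": {
  "rows": [
    [0.02,-0.01,0,0,0],
    [0.04,-0.01,0,0,0],
    [0.06,-0.02,0,0,0],
    [0.08,-0.02,0,0,0],
    [0.1,-0.02,0,0,0],
    [0.12,-0.02,0,0,0],
    [0.12,-0.02,0,0,0],
    [0.12,-0.02,0,0,0]
  ]
}}

```text
time: 15.95
position: [516.2, -68.0, 375.7]
eef_rot: [-180.0, -0.0, 88.9]
wrist_force: [-0.3, -1.8, -0.1]
width: 0.3
```

Emit:
{"op": "move_arm", "data": {
  "rows": [
    [0.02,-0.01,0,0,0],
    [0.04,-0.01,0,0,0],
    [0.06,-0.02,0,0,0],
    [0.08,-0.02,0,0,0],
    [0.1,-0.02,0,0,0],
    [0.12,-0.02,0,0,0],
    [0.12,-0.02,0,0,0],
    [0.12,-0.02,0,0,0]
  ]
}}

```text
time: 16.75
position: [516.1, -66.8, 375.7]
eef_rot: [180.0, -0.0, 88.9]
wrist_force: [-0.5, -0.6, -0.0]
width: 0.3
```

Run:
```python
from h import *
s=robot.read_state(); print(s['time'],s['position'],s['wrist_force'],s['torque'])
p=snap('wrist','w8');pickle.dump(p,open('w8.pkl','wb'))
```

```text
16.75 [516.06288012 -66.79965196 375.70037065] [-4.68065106e-01 -5.61758349e-01 -2.86836411e-04] [-0.09386892  0.05100238 -0.00261476]
```

View pics/w8.png

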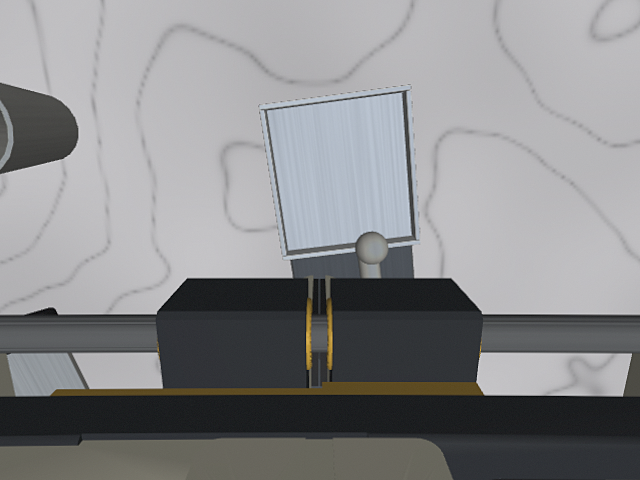

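Emit:
{"op": "move_arm", "data": {
  "rows": [
    [0.02,-0.01,0,0,0],
    [0.04,-0.01,0,0,0],
    [0.06,-0.02,0,0,0],
    [0.08,-0.02,0,0,0],
    [0.1,-0.02,0,0,0],
    [0.12,-0.02,0,0,0],
    [0.12,-0.02,0,0,0],
    [0.12,-0.02,0,0,0]
  ]
}}

```text
time: 17.6
position: [515.9, -65.6, 375.7]
eef_rot: [-180.0, -0.0, 88.9]
wrist_force: [-0.2, -1.2, 1.3]
width: 0.5
```

Run:
```python
from h import *
from plan import *
p=pickle.load(open('w8.pkl','rb'))
b=onz(p,(372,248),228)[:2]; v=b-AX; print(b,np.hypot(*v),np.degrees(np.arctan2(v[1],v[0]))%360)
```

```text
[485.41670884 -48.65229918] 119.06425274794238 187.35989406016483
```

Emit:
{"op": "move_arm", "data": {
  "rows": [
    [0.02,-0.01,0,0,0],
    [0.04,-0.01,0,0,0],
    [0.06,-0.02,0,0,0],
    [0.08,-0.02,0,0,0],
    [0.1,-0.02,0,0,0],
    [0.12,-0.02,0,0,0],
    [0.12,-0.02,0,0,0],
    [0.12,-0.02,0,0,0]
  ]
}}

```text
time: 18.4
position: [515.7, -64.4, 375.7]
eef_rot: [180.0, -0.0, 88.9]
wrist_force: [-0.3, -0.9, 0.8]
width: 0.3
```

Emit:
{"op": "move_arm", "data": {
  "rows": [
    [0.02,-0.01,0,0,0],
    [0.04,-0.01,0,0,0],
    [0.06,-0.02,0,0,0],
    [0.08,-0.02,0,0,0],
    [0.1,-0.02,0,0,0],
    [0.12,-0.02,0,0,0],
    [0.12,-0.02,0,0,0],
    [0.12,-0.02,0,0,0]
  ]
}}

```text
time: 19.2
position: [515.5, -63.2, 375.7]
eef_rot: [180.0, -0.0, 88.9]
wrist_force: [0.2, -1.5, -0.1]
width: 0.5
```

Emit:
{"op": "move_arm", "data": {
  "rows": [
    [0.02,-0.01,0,0,0],
    [0.04,-0.01,0,0,0],
    [0.06,-0.01,0,0,0],
    [0.08,-0.02,0,0,0],
    [0.1,-0.02,0,0,0],
    [0.12,-0.02,0,0,0],
    [0.12,-0.02,0,0,0],
    [0.12,-0.02,0,0,0]
  ]
}}

```text
time: 20.0
position: [515.4, -62.0, 375.7]
eef_rot: [180.0, -0.0, 88.9]
wrist_force: [-0.6, -1.6, 0.4]
width: 0.3
```

Emit:
{"op": "move_arm", "data": {
  "rows": [
    [0.02,-0.01,0,0,0],
    [0.04,-0.01,0,0,0],
    [0.06,-0.01,0,0,0],
    [0.08,-0.02,0,0,0],
    [0.1,-0.02,0,0,0],
    [0.12,-0.02,0,0,0],
    [0.12,-0.02,0,0,0],
    [0.12,-0.02,0,0,0]
  ]
}}

```text
time: 20.8
position: [515.2, -60.8, 375.7]
eef_rot: [180.0, -0.0, 88.9]
wrist_force: [0.3, -0.7, 0.9]
width: 0.2
```

Emit:
{"op": "move_arm", "data": {
  "rows": [
    [0.02,-0.01,0,0,0],
    [0.04,-0.01,0,0,0],
    [0.06,-0.01,0,0,0],
    [0.08,-0.02,0,0,0],
    [0.1,-0.02,0,0,0],
    [0.12,-0.02,0,0,0],
    [0.12,-0.02,0,0,0],
    [0.12,-0.02,0,0,0]
  ]
}}

```text
time: 21.6
position: [515.0, -59.7, 375.7]
eef_rot: [180.0, 0.0, 88.9]
wrist_force: [0.3, -3.8, 1.1]
width: 0.4
```

Emit:
{"op": "move_arm", "data": {
  "rows": [
    [0.02,0,0,0,0],
    [0.03,0,0,0,0],
    [0.05,0,0,0,0],
    [0.05,0,0,0,0],
    [0.05,0,0,0,0],
    [0.05,0,0,0,0],
    [0.05,0,0,0,0],
    [0.05,0,0,0,0]
  ]
}}

```text
time: 22.4
position: [515.0, -59.1, 375.7]
eef_rot: [180.0, 0.0, 88.9]
wrist_force: [-0.7, -4.0, 0.9]
width: 0.1
```

Emit:
{"op": "move_arm", "data": {
  "rows": [
    [0.02,0,0,0,0],
    [0.03,0,0,0,0],
    [0.05,0,0,0,0],
    [0.05,0,0,0,0],
    [0.05,0,0,0,0],
    [0.05,0,0,0,0],
    [0.05,0,0,0,0],
    [0.05,0,0,0,0]
  ]
}}

```text
time: 23.2
position: [515.0, -58.8, 375.8]
eef_rot: [180.0, 0.0, 88.9]
wrist_force: [-0.8, -6.1, 0.6]
width: 0.6
```

Run:
```python
from h import *
from plan import *
for i in range(3):
    if i==2: p=snap('wrist','w9')
    else: robot.read_camera('top')
    s=robot.read_state(); print(s['time'],s['position'],s['wrist_force'],s['torque'])
```

```text
23.25 [515.0005884  -58.75802584 375.72503607] [-0.73427766 -5.88253855  0.74793093] [-0.86021244  0.09022201  0.06428715]
23.3 [515.00380334 -58.73482452 375.74479166] [ 0.03925187 -5.88249546  0.30506408] [-0.89333693  0.10396571  0.04310999]
23.35 [514.9937537  -58.75109164 375.73044638] [ 0.29828302 -5.42242473  0.89788069] [-0.90185598  0.065907    0.07603513]
```

View pics/w9.png

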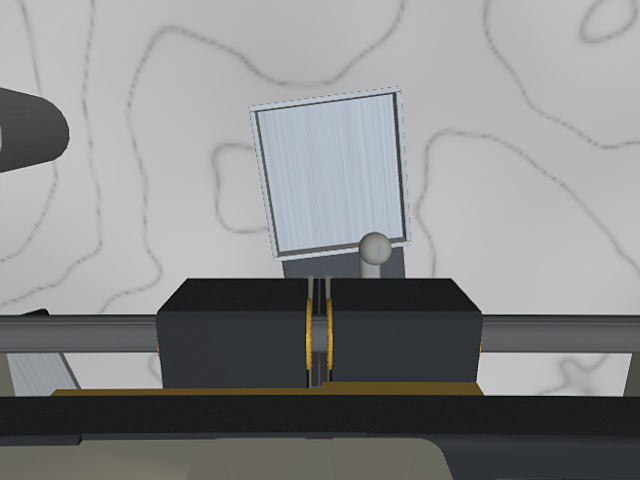

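The arm has met the stop, at about 5.7 N. I add 0.8 mm.

Emit:
{"op": "move_arm", "data": {
  "rows": [
    [0.02,0,0,0,0],
    [0.04,0,0,0,0],
    [0.06,0,0,0,0],
    [0.08,0,0,0,0],
    [0.08,0,0,0,0],
    [0.08,0,0,0,0],
    [0.08,0,0,0,0],
    [0.08,0,0,0,0]
  ]
}}

```text
time: 24.15
position: [515.0, -58.2, 375.7]
eef_rot: [-180.0, 0.1, 88.9]
wrist_force: [-0.6, -6.9, 0.3]
width: 0.5
```

Run:
```python
from h import *
for i in range(3):
    p=robot.read_camera('top')
    s=robot.read_state(); print(s['time'],s['position'],s['wrist_force'],s['torque'])
```

```text
24.2 [515.00582745 -58.20766045 375.75204396] [-1.35229223 -7.07481911  0.30538809] [-1.1603201   0.18955995  0.10380677]
24.25 [514.99838448 -58.19777521 375.75900202] [-0.56354032 -6.67605069  1.00672935] [-1.12855014  0.16240054  0.07374621]
24.3 [514.99609474 -58.22099062 375.7798016 ] [-1.65122512 -6.84705473  0.38229424] [-1.11198701  0.1621206   0.02835814]
```

Emit:
{"op": "move_arm", "data": {
  "rows": [
    [0.02,0,0,0,0],
    [0.04,0,0,0,0],
    [0.06,0,0,0,0],
    [0.08,0,0,0,0],
    [0.1,0,0,0,0],
    [0.11,0,0,0,0],
    [0.12,0,0,0,0],
    [0.12,0,0,0,0]
  ]
}}

```text
time: 25.1
position: [515.0, -57.4, 375.8]
eef_rot: [-180.0, 0.1, 88.9]
wrist_force: [-1.2, -9.7, 1.2]
width: 0.5
```

Run:
```python
from h import *
for i in range(3):
    p=robot.read_camera('wrist')
    s=robot.read_state(); print(s['time'],s['position'],s['wrist_force'],s['torque'])
cv2.imwrite('pics/w10.png',p['image'][:,:,::-1]);pickle.dump(p,open('w10.pkl','wb'))
```

```text
25.15 [514.99399556 -57.46081183 375.78554014] [ -0.848614   -10.38384568   1.13367484] [-1.58484621  0.23712345  0.13683137]
25.2 [514.98898422 -57.4319867  375.80166759] [ -1.32531498 -10.40456763   1.03848683] [-1.62523715  0.20672197  0.1531292 ]
25.25 [514.99997827 -57.45124149 375.78935461] [ -0.7674151  -10.37194916   1.61147327] [-1.56948369  0.24701774  0.08516552]
```

View pics/w10.png

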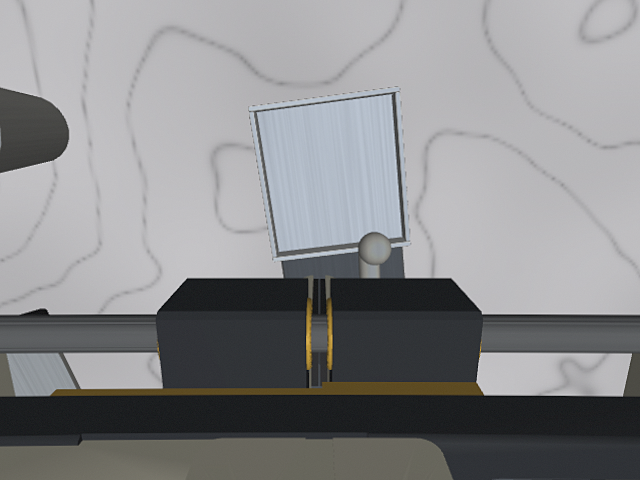

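About 10.4 N. I hold it for 0.8 s.

Emit:
{"op": "move_arm", "data": {
  "rows": [
    [0,0,0,0,0],
    [0,0,0,0,0],
    [0,0,0,0,0],
    [0,0,0,0,0],
    [0,0,0,0,0],
    [0,0,0,0,0],
    [0,0,0,0,0],
    [0,0,0,0,0]
  ]
}}

```text
time: 26.05
position: [515.0, -57.4, 375.8]
eef_rot: [-180.0, 0.1, 88.9]
wrist_force: [-1.8, -10.0, 1.6]
width: 0.6
```

Run:
```python
from h import *
from plan import *
p=pickle.load(open('w10.pkl','rb'))
b=onz(p,(375,248.5),228)[:2]; v=b-AX; print(b,np.hypot(*v),np.degrees(np.arctan2(v[1],v[0]))%360)
s=robot.read_state(); print(s['time'],s['position'],s['wrist_force'],s['eef_rot'])
```

```text
[484.54024334 -38.6622594 ] 119.07608944663521 182.53286348544205
26.05 [515.00148399 -57.44824893 375.77135977] [-1.75548037 -9.98269271  1.59146879] [-1.79992747e+02  1.27281754e-01  8.89236772e+01]
```

Emit:
{"op": "move_arm", "data": {
  "rows": [
    [-0.2,0,0,0,0],
    [-0.6,0,0,0,0],
    [-1.5,0,0,0,0],
    [-3,0,0,0,0],
    [-3,0,-3,0,0],
    [-3,0,-6.5,0,0],
    [0,-0.5,-6.5,-2,0.3],
    [4.5,-1.5,-6.5,-4,0.6]
  ]
}}

```text
time: 26.85
position: [501.4, -12.8, 441.5]
eef_rot: [179.9, 0.0, 92.8]
wrist_force: [1.7, 1.1, -0.0]
width: 12.1
```

Run:
```python
from h import *
from plan import *
s=robot.read_state(); print(s['time'],s['position'],s['wrist_force'],s['eef_rot'])
tx,ty=tool(88.96); c=np.array([514.9,-56.8])+45*tx-15*ty; print(c)
y0=92.96
print(rel([456.8,277.2],96.5,c,y0))
```

```text
26.85 [501.37255077 -12.84348087 441.51549087] [ 1.67483212  1.06181588 -0.01826515] [1.79855017e+02 2.54734471e-02 9.27727775e+01]
[500.71924023 -11.53515655]
[29.06, -2.9, 0, -3.54, 0]
```

Emit:
{"op": "move_arm", "data": {
  "rows": [
    [4.2,-0.4,0,-0.5,1],
    [8.4,-0.8,0,-1,1],
    [12.6,-1.3,0,-1.5,1],
    [16.8,-1.7,0,-2,1],
    [21,-2.1,1,-2.5,1],
    [25.2,-2.5,3,-3,1],
    [29.1,-2.9,5,-3.5,1],
    [29.1,-2.9,6,-3.5,1]
  ]
}}

```text
time: 27.65
position: [456.1, 280.8, 378.8]
eef_rot: [-179.9, -0.1, 96.7]
wrist_force: [0.5, -0.3, 0.0]
width: 76.0
```

Run:
```python
from h import *
p=snap('top','t11');pickle.dump(p,open('t11.pkl','wb'))
robot.read_camera('top')
p=snap('wrist','w11');pickle.dump(p,open('w11.pkl','wb'))
s=robot.read_state(); print(s['time'],s['position'],s['wrist_force'],s['eef_rot'])
im=cv2.imread('pics/t11.png')[150:350,150:420]; cv2.imwrite('pics/t11z.png',cv2.resize(im,(800,592),interpolation=cv2.INTER_CUBIC))
```

```text
27.8 [457.39491583 277.08115397 380.23604915] [-0.23297363 -0.82468089  0.72033982] [-1.79912523e+02  4.14278954e-02  9.64297941e+01]
```

View pics/t11z.png

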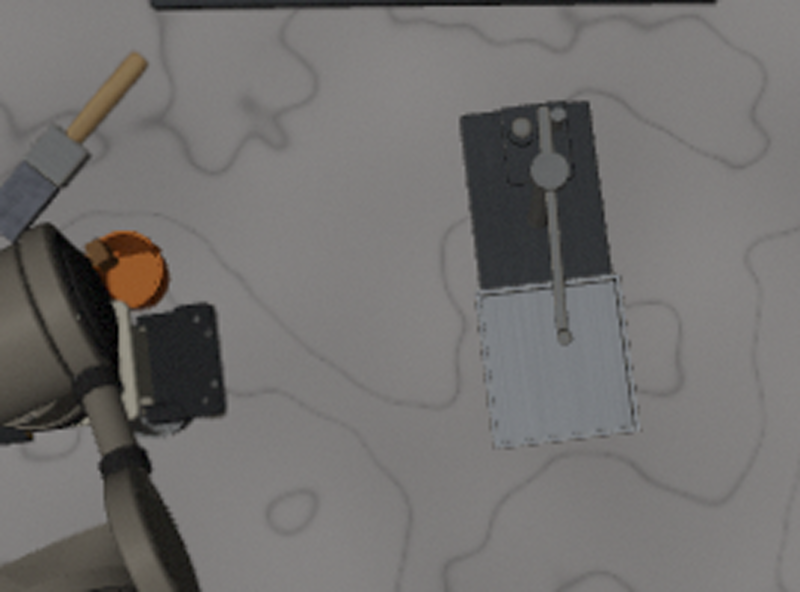

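View pics/w11.png

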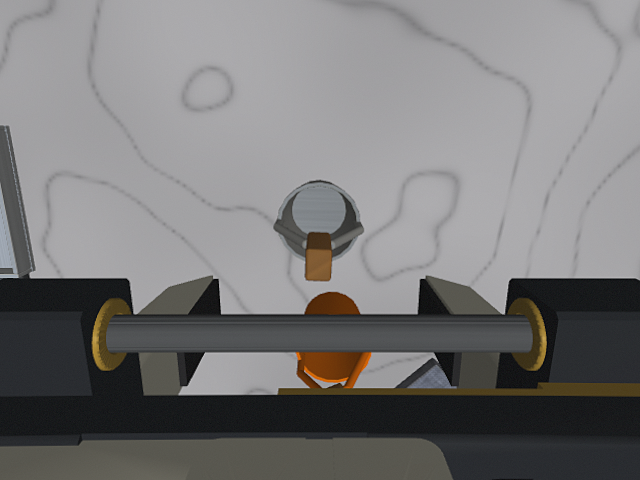

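The hook is at home with its tail on the pin. The pot's block is centred in the jaws, its top face about (318,265).

Run:
```python
from h import *
from plan import *
p=pickle.load(open('w11.pkl','rb'))
q=[onz(p,c,160) for c in [(305.5,249),(331,249.5),(331.5,280.5),(305.5,280)]]; g=np.mean(q,0); print(np.round(q,1).tolist(),g)
e=q[0]-q[3];print(np.degrees(np.arctan2(e[1],e[0])))
print(proj(p,[[456.8,277.2,140]]))
T=pickle.load(open('t11.pkl','rb'))
z=lambda u,v:(150+u*270/800-.3,150+v*200/592-.3)
h=onz(T,z(549,170),222)[:2];b=onz(T,z(565,338),228)[:2];v=b-h;print(h,b,np.hypot(*v),np.degrees(np.arctan2(v[1],v[0]))%360)
a,b2=onz(T,z(550,188),214)[:2],onz(T,z(560,325),214)[:2];v=b2-a;print(a,b2,np.degrees(np.arctan2(v[1],v[0]))%360)
```

```text
[[447.5, 269.5, 160.0], [446.3, 282.5, 160.0], [463.1, 284.8, 160.0], [464.3, 271.2, 160.0]] [455.29148716 277.01048199 160.        ]
-173.92599481219435
[[318.48327777 256.24527548]]
[603.01528649 -33.8335944 ] [482.94315724 -42.14395844] 120.35937177236832 183.95920918643188
[591.50917889 -34.65549432] [493.47021839 -39.61155571] 182.89395034266667
```

Emit:
{"op": "move_arm", "data": {
  "rows": [
    [0,-0.08,2.5,0,1],
    [0,-0.08,5.5,0,1],
    [0,-0.08,7.5,0,1],
    [0,-0.08,8.1,0,1],
    [0,-0.08,8.1,0,0.5],
    [0,-0.08,8.1,0,0],
    [0,-0.08,8.1,0,0],
    [0,-0.08,8.1,0,0]
  ],
  "grip_force": 20
}}

```text
time: 28.6
position: [456.5, 277.8, 300.8]
eef_rot: [179.9, -0.0, 96.4]
wrist_force: [0.2, -0.8, -0.7]
width: 64.9
```

Emit:
{"op": "move_arm", "data": {
  "rows": [
    [0,0,0,0,0],
    [0,0,0,0,0],
    [0,0,0,0,0],
    [0,0,0,0,0],
    [0,0,0,0,0],
    [0,0,-0.5,0,0],
    [0,0,-1,0,0],
    [0,0,-2,0,0]
  ]
}}

```text
time: 29.4
position: [456.1, 277.6, 319.7]
eef_rot: [-179.9, 0.0, 96.4]
wrist_force: [-0.8, 0.3, -1.4]
width: 13.3
```

Run:
```python
from h import *
for i in range(2): p=robot.read_camera('wrist')
cv2.imwrite('pics/w12.png',p['image'][:,:,::-1]);pickle.dump(p,open('w12.pkl','wb'))
s=robot.read_state(); print(s['time'],s['position'],s['wrist_force'],s['eef_rot'],s['width'])
```

```text
29.5 [456.6169833  277.91912849 321.36553483] [ 0.80438027 -0.68533455 -1.57215465] [ 1.79842279e+02 -5.11131177e-02  9.64301162e+01] 14.15284861142689
```

View pics/w12.png

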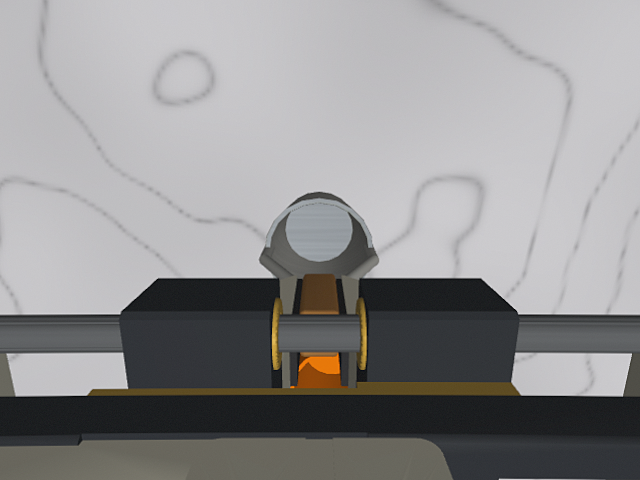

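The pot is gripped (14 mm wide) and lifted level. Now I work out the transfer.

Run:
```python
from plan import *
A=np.array([603.3,-33.5]);t=np.radians(183.);u=np.array([np.cos(t),np.sin(t)])
c=np.array([456.0,277.1])
for r in (155,80):
    print(A+r*u, rel(A+r*u,93.0,c,96.46))
from h import *
p=pickle.load(open('w12.pkl','rb'))
# where would the bail mid & rim centre be expected if centred on the TCP axis
T=456.6,277.9,321.4
print('inner bottom',onz(p,(319,232),T[2]-184.6-113)); a,b=onz(p,(262,258),T[2]-184.6-53),onz(p,(377,258),T[2]-184.6-53);print(a,b,(a+b)/2,np.degrees(np.arctan2(*(b-a)[1::-1])))
```

```text
[448.51242211 -41.61207322] [-31.58, -4.33, 0, 3.46, 0]
[523.40963722 -37.6868765 ] [-32.04, 3.16, 0, 3.46, 0]
inner bottom [458.31223891 278.3846704   23.8       ]
[462.00157989 246.22998557  83.8       ] [454.677904   310.98261753  83.8       ] [458.33974195 278.60630155  83.8       ] 96.45286614057005
```

Emit:
{"op": "move_arm", "data": {
  "rows": [
    [-0.3,0,-1.5,0,0],
    [-1.2,-0.1,-3.5,0.3,0],
    [-3,-0.4,-5.5,0.6,0],
    [-5.5,-0.8,-7.5,1,0],
    [-8.5,-1.2,-9.2,1.4,0],
    [-11.5,-1.6,-10.3,1.8,0],
    [-14.5,-2,-10.8,2.2,0],
    [-17.5,-2.4,-10.8,2.5,0]
  ]
}}

```text
time: 30.3
position: [451.8, 100.0, 428.8]
eef_rot: [179.9, -0.0, 93.9]
wrist_force: [0.1, -0.8, -2.5]
width: 14.1
```

Emit:
{"op": "move_arm", "data": {
  "rows": [
    [-3,-0.2,0,0.3,0],
    [-6,-0.6,0,0.5,0],
    [-9,-1,0,0.7,0],
    [-11.5,-1.4,0,0.9,0],
    [-13,-1.2,0,0.96,0],
    [-13.8,-1.2,0,0.96,0],
    [-14.1,-1.2,0,0.96,0],
    [-14.1,-1.2,0,0.96,0]
  ]
}}

```text
time: 31.1
position: [449.7, -40.2, 427.7]
eef_rot: [-180.0, -0.0, 93.0]
wrist_force: [0.6, 0.4, -2.5]
width: 13.9
```

Run:
```python
from h import *
from plan import *
c=np.array([456.0,277.1]);tx,ty=tool(96.46);c=c-175*tx-24*ty;tx,ty=tool(93.96);c=c-141*tx-12*ty;print('cmd',c)
for i in range(2): p=robot.read_camera('wrist')
cv2.imwrite('pics/w13.png',p['image'][:,:,::-1]);pickle.dump(p,open('w13.pkl','wb'))
s=robot.read_state(); print(s['time'],s['position'],s['wrist_force'],s['eef_rot'],s['width'])
p=snap('scene','s13');pickle.dump(p,open('s13.pkl','wb'))
im=cv2.imread('pics/s13.png')[140:340,200:460]; cv2.imwrite('pics/s13z.png',cv2.resize(im,(780,600),interpolation=cv2.INTER_CUBIC))
```

```text
cmd [449.60766798 -40.98117547]
31.2 [449.62714923 -39.7241753  427.67508127] [ 0.79721858  0.02233315 -1.15567888] [-1.79993172e+02 -2.58790080e-02  9.30095971e+01] 14.232295054135014
```

View pics/s13z.png

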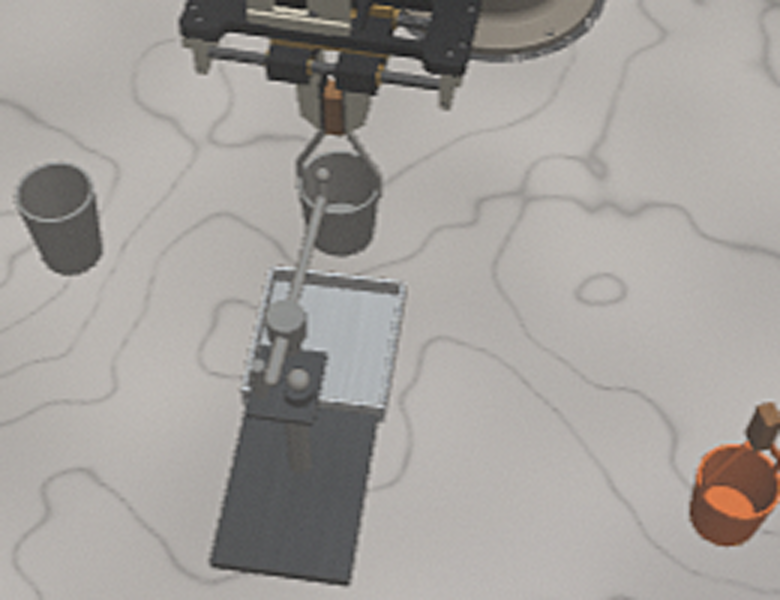

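View pics/w13.png

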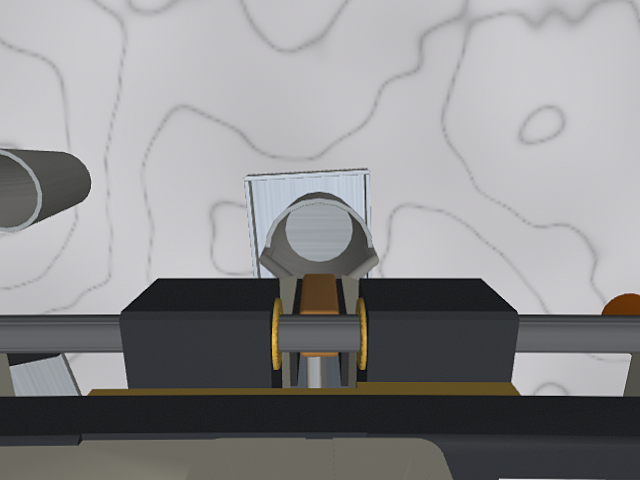

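Run:
```python
from h import *
p=pickle.load(open('s13.pkl','rb'))
z=lambda u,v:(200+u/3-.3,140+v/3-.3)
hub=onz(p,z(286,318),222);ball=onz(p,z(322,174),228.);g=onz(p,z(335,131),248);gt=onz(p,z(331,83),288)
v=(ball-hub)[:2];print(hub,ball,g,gt,np.degrees(np.arctan2(v[1],v[0]))%360,np.hypot(*v))
for q in (g,gt): 
  w=(q-hub)[:2]; print('along',w@v/np.hypot(*v),'lat',np.cross(v,w)/np.hypot(*v))
w13=pickle.load(open('w13.pkl','rb'))
for c in [(315.5,362),(316.5,384)]: print(onz(w13,c,214))
s=cv2.imread('pics/w13.png')[270:400,260:380]; cv2.imwrite('pics/w13z.png',cv2.resize(s,(600,650))[:600])
```

```text
[603.63013226 -32.67917889 222.        ] [479.98464495 -42.24612079 228.        ] [455.05147821 -38.8550884  248.        ] [447.38065678 -42.72591646 288.        ] 184.42438662201246 124.01505114093857
along 148.6123215032429 lat -5.304356234960761
along 156.55889275409618 lat -2.03681640773994
[502.13378235 -38.78742406 214.        ]
[515.639309   -37.55251196 214.        ]<stdin>:7: DeprecationWarning: Arrays of 2-dimensional vectors are deprecated. Use arrays of 3-dimensional vectors instead. (deprecated in NumPy 2.0)
```

View pics/w13z.png

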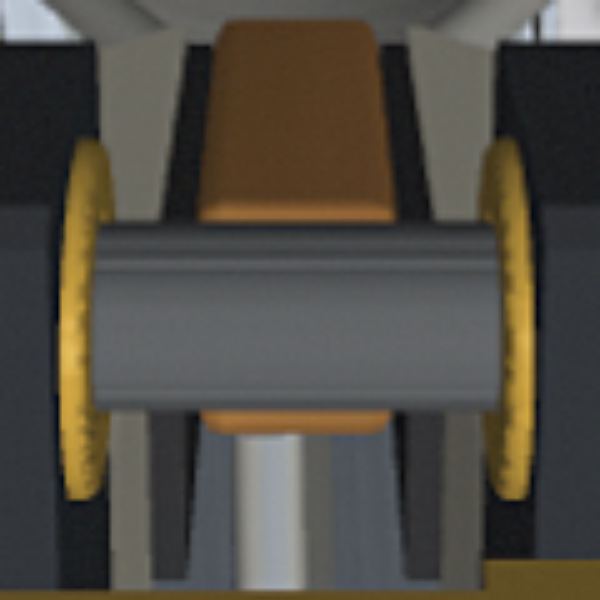

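Emit:
{"op": "move_arm", "data": {
  "rows": [
    [-0.02,0.7,0,0,0],
    [-0.04,1.8,0,0,0],
    [-0.06,3,0,0,0],
    [-0.08,4.2,0,0,0],
    [-0.1,5.4,0,0,0],
    [-0.12,6.4,0,0,0],
    [-0.14,7,0,0,0],
    [-0.14,7.2,0,0,0]
  ]
}}

```text
time: 32.05
position: [522.4, -37.9, 427.4]
eef_rot: [-180.0, -0.0, 93.0]
wrist_force: [-1.0, 0.1, -1.7]
width: 13.7
```

Run:
```python
from h import *
for i in range(3): p=robot.read_camera('wrist')
cv2.imwrite('pics/w14.png',p['image'][:,:,::-1]);pickle.dump(p,open('w14.pkl','wb'))
s=robot.read_state(); print(s['time'],s['position'],s['wrist_force'],s['eef_rot'],s['width'])
p=snap('scene','s14');pickle.dump(p,open('s14.pkl','wb'))
im=cv2.imread('pics/s14.png')[180:310,230:400]; cv2.imwrite('pics/s14z.png',cv2.resize(im,(784,600),interpolation=cv2.INTER_CUBIC))
```

```text
32.2 [521.5812173  -37.96032142 427.60951777] [ 1.05037059 -0.08188103 -1.70240115] [-1.79976422e+02 -1.03488537e-02  9.29744627e+01] 13.81353795941815
```

View pics/s14z.png

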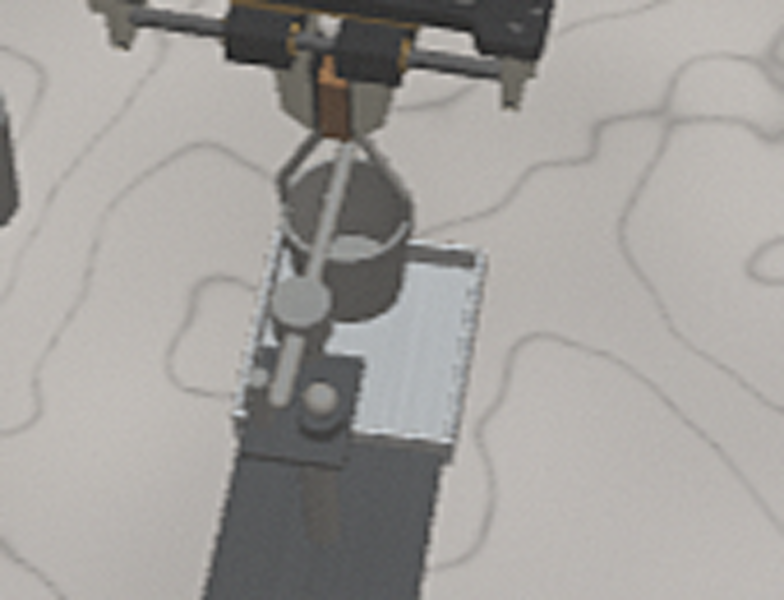

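View pics/w14.png

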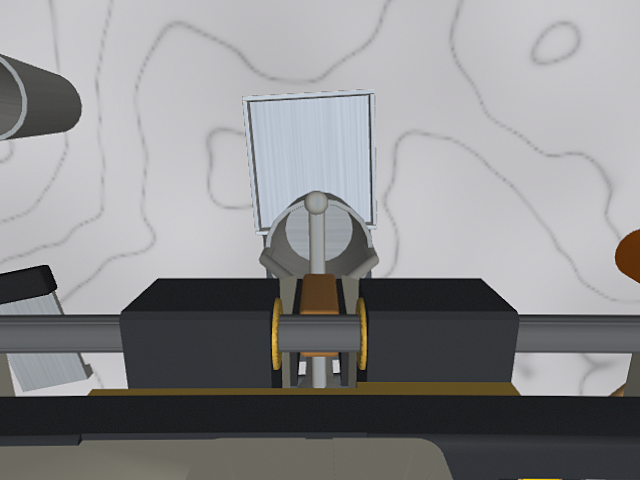

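The bar is threaded through the window, with the ball at (316,203) and the bar centred under the block. Now I lower the pot.

Emit:
{"op": "move_arm", "data": {
  "rows": [
    [0,0,0.3,0,0],
    [0,0,0.7,0,0],
    [0,0,1.2,0,0],
    [0,0,1.7,0,0],
    [0,0,2.1,0,0],
    [0,0,2.3,0,0],
    [0,0,2.4,0,0],
    [0,0,2.4,0,0]
  ]
}}

```text
time: 33.05
position: [521.6, -38.0, 404.0]
eef_rot: [180.0, 0.0, 93.0]
wrist_force: [-2.4, 0.2, 0.9]
width: 14.1
```

Emit:
{"op": "move_arm", "data": {
  "rows": [
    [0,0,0.05,0,0],
    [0,0,0.1,0,0],
    [0,0,0.15,0,0],
    [0,0,0.2,0,0],
    [0,0,0.25,0,0],
    [0,0,0.25,0,0],
    [0,0,0.25,0,0],
    [0,0,0.25,0,0]
  ]
}}

```text
time: 33.85
position: [521.4, -38.0, 403.3]
eef_rot: [179.9, 0.1, 93.0]
wrist_force: [-5.4, -0.4, 13.9]
width: 14.4
```

The pot touched earlier than I expected. I back off 2.5 mm and look.

Emit:
{"op": "move_arm", "data": {
  "rows": [
    [0,0,-0.1,0,0],
    [0,0,-0.2,0,0],
    [0,0,-0.25,0,0],
    [0,0,-0.25,0,0],
    [0,0,-0.25,0,0],
    [0,0,-0.25,0,0],
    [0,0,-0.25,0,0],
    [0,0,-0.25,0,0]
  ]
}}

```text
time: 34.65
position: [521.7, -38.1, 403.8]
eef_rot: [180.0, 0.0, 93.0]
wrist_force: [-2.7, -1.2, 5.4]
width: 13.6
```

Run:
```python
from h import *
p=robot.read_camera('wrist')
cv2.imwrite('pics/w15.png',p['image'][:,:,::-1]);pickle.dump(p,open('w15.pkl','wb'))
for i in range(3):
    s=robot.read_state(); print(s['time'],s['position'],s['wrist_force'],s['torque'],s['width'])
    p=robot.read_camera('scene')
cv2.imwrite('pics/s15.png',p['image'][:,:,::-1]);pickle.dump(p,open('s15.pkl','wb'))
im=cv2.imread('pics/s15.png')[180:290,240:380]; cv2.imwrite('pics/s15z.png',cv2.resize(im,(763,600),interpolation=cv2.INTER_CUBIC))
im=cv2.imread('pics/w15.png')[170:400,240:400]; cv2.imwrite('pics/w15z.png',cv2.resize(im,(417,600),interpolation=cv2.INTER_CUBIC))
```

```text
34.7 [521.69155076 -38.04241247 403.78784986] [-3.5603053  -1.70824766  4.93085731] [-0.16763116  0.57241024  0.0328877 ] 14.265885419345535
34.75 [521.68820943 -38.05818522 403.78507082] [-3.12382056 -1.69994161  5.32368599] [-0.21463502  0.64188736 -0.09318816] 13.812635129797453
34.8 [521.67909302 -38.05006668 403.77398506] [-2.93010417 -1.44086543  4.61960744] [-0.21708014  0.59521757  0.00090445] 13.767571173489324
```

View pics/s15z.png

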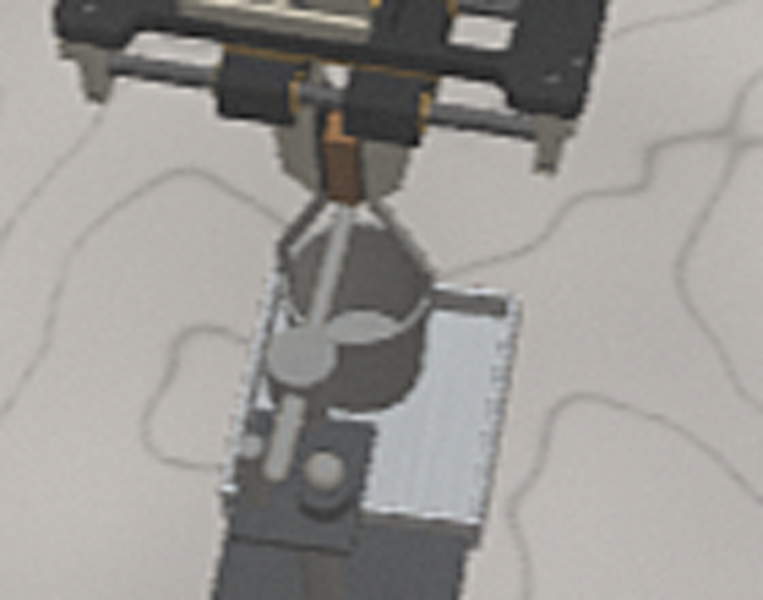

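View pics/w15z.png

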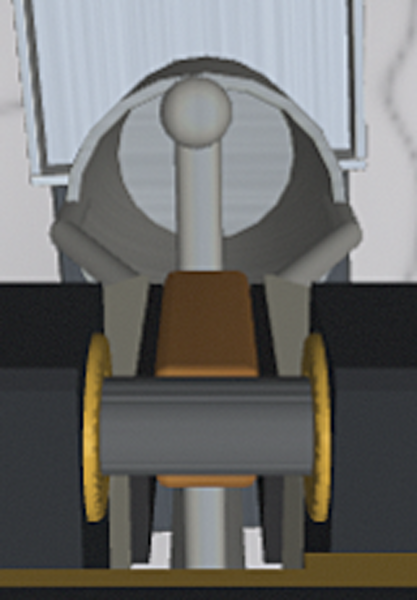

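Run:
```python
from h import *
from plan import *
for n,tz in (('w14',427.6),('w15',403.8)):
    p=pickle.load(open(n+'.pkl','rb')); g=p['image'].astype(int).sum(2)
    for r in (235,255,268): print(n,r,(g[r,296:342]//3).tolist())
```

```text
w14 235 [159, 160, 159, 160, 159, 160, 159, 160, 160, 160, 160, 162, 152, 102, 100, 127, 140, 150, 153, 153, 155, 157, 159, 159, 160, 161, 157, 138, 113, 148, 160, 158, 158, 157, 157, 157, 157, 157, 157, 156, 155, 157, 157, 156, 156, 155]
w14 255 [97, 94, 101, 133, 152, 162, 164, 160, 159, 159, 159, 160, 165, 118, 93, 120, 138, 148, 151, 154, 155, 158, 159, 161, 160, 162, 159, 142, 119, 147, 158, 157, 155, 156, 155, 155, 156, 156, 157, 160, 158, 153, 126, 82, 67, 71]
w14 268 [98, 98, 100, 99, 99, 99, 98, 98, 100, 98, 99, 99, 99, 82, 89, 114, 134, 144, 152, 154, 154, 157, 158, 160, 159, 161, 159, 147, 130, 98, 84, 85, 86, 86, 85, 83, 83, 82, 81, 78, 79, 79, 77, 76, 77, 74]
w15 235 [160, 159, 160, 159, 160, 159, 159, 159, 159, 161, 166, 110, 96, 121, 137, 144, 152, 153, 154, 155, 158, 159, 160, 160, 162, 161, 155, 139, 119, 147, 159, 158, 156, 157, 156, 156, 157, 155, 156, 155, 155, 154, 156, 156, 155, 156]
w15 255 [98, 94, 93, 123, 147, 157, 163, 161, 160, 161, 165, 131, 97, 111, 130, 142, 150, 153, 153, 155, 157, 159, 160, 161, 161, 161, 158, 144, 117, 148, 160, 156, 157, 157, 156, 156, 158, 157, 158, 162, 155, 142, 120, 79, 69, 70]
w15 268 [98, 99, 99, 98, 98, 99, 98, 101, 98, 98, 99, 89, 86, 106, 127, 140, 146, 152, 154, 153, 156, 159, 158, 160, 160, 161, 159, 148, 132, 90, 81, 89, 86, 86, 85, 84, 83, 80, 81, 81, 79, 78, 76, 75, 77, 76]
```

Run:
```python
from h import *
from plan import *
for n,c,b in (('w14',(521.58,-37.96),316.9),('w15',(521.69,-38.05),316.1)):
    p=pickle.load(open(n+'.pkl','rb')); tx,ty=tool(93.0)
    for r,dx in ((235,0),(268,0.3)):
        q=onz(p,(b+dx,r),210)[:2]-np.array(c); print(n,'bar',q@tx,q@ty)
    T=np.array(p['T']); print('cam origin lateral',(T[:2,3]-c)@tx)
    bx=p['image'][300,296:342].astype(int); print([tuple(v) for v in bx[::1]])
```

```text
w14 bar -0.9480858703764179 -17.19278781985811
w14 bar -0.8114532113574113 0.41787490727898013
cam origin lateral -0.046679803730243184
[(np.int64(25), np.int64(25), np.int64(28)), (np.int64(29), np.int64(25), np.int64(24)), (np.int64(25), np.int64(27), np.int64(28)), (np.int64(23), np.int64(24), np.int64(27)), (np.int64(44), np.int64(37), np.int64(29)), (np.int64(68), np.int64(48), np.int64(29)), (np.int64(72), np.int64(50), np.int64(28)), (np.int64(75), np.int64(52), np.int64(31)), (np.int64(78), np.int64(56), np.int64(33)), (np.int64(82), np.int64(58), np.int64(34)), (np.int64(83), np.int64(57), np.int64(34)), (np.int64(82), np.int64(59), np.int64(34)), (np.int64(82), np.int64(58), np.int64(34)), (np.int64(83), np.int64(58), np.int64(32)), (np.int64(83), np.int64(59), np.int64(34)), (np.int64(82), np.int64(58), np.int64(36)), (np.int64(82), np.int64(58), np.int64(32)), (np.int64(86), np.int64(63), np.int64(39)), (np.int64(82), np.int64(58), np.int64(32)), (np.int64(84), np.int64(58), np.int64(36)), (np.int64(84), np.int64(59), np.int64(34)), (np.int64(83), np.int64(58), np.int64(3
[... 2520 characters left out ...]
.int64(85), np.int64(59), np.int64(32)), (np.int64(86), np.int64(60), np.int64(35)), (np.int64(84), np.int64(60), np.int64(30)), (np.int64(86), np.int64(59), np.int64(34)), (np.int64(88), np.int64(61), np.int64(37)), (np.int64(86), np.int64(59), np.int64(34)), (np.int64(86), np.int64(61), np.int64(35)), (np.int64(86), np.int64(60), np.int64(34)), (np.int64(88), np.int64(62), np.int64(35)), (np.int64(90), np.int64(63), np.int64(36)), (np.int64(97), np.int64(70), np.int64(38)), (np.int64(70), np.int64(51), np.int64(34)), (np.int64(31), np.int64(27), np.int64(26)), (np.int64(23), np.int64(23), np.int64(28)), (np.int64(24), np.int64(25), np.int64(24)), (np.int64(26), np.int64(27), np.int64(27))]
```

Grip closing finished only after the lift had begun. So the bail sits about 5 mm lower in the grip than I assumed, and it is now resting on the bar. I unload it, centre it 1.2 mm sideways, then release.

Emit:
{"op": "move_arm", "data": {
  "rows": [
    [0,0,-0.05,0,0],
    [0,0,-0.1,0,0],
    [0,0,-0.15,0,0],
    [-0.04,0,-0.15,0,0],
    [-0.08,0,-0.15,0,0],
    [-0.12,0,-0.15,0,0],
    [-0.12,0,-0.15,0,0],
    [-0.12,0,-0.15,0,0]
  ]
}}

```text
time: 35.65
position: [521.8, -39.2, 405.2]
eef_rot: [180.0, -0.0, 93.0]
wrist_force: [-0.4, 0.5, -2.2]
width: 14.1
```

Run:
```python
from h import *
for i in range(3):
    s=robot.read_state(); print(s['time'],s['position'],s['wrist_force'],s['torque'],s['width'])
    p=robot.read_camera('wrist')
```

```text
35.65 [521.75095194 -39.20180738 405.15973255] [-0.36775376  0.46795054 -2.16157546] [ 0.0004927   0.02331997 -0.04364735] 14.114305910340471
35.7 [521.73529925 -39.19224352 405.18436273] [-0.49288224 -0.46751349 -2.21124856] [0.02518385 0.06318516 0.05198478] 13.667362077203949
35.75 [521.73192287 -39.20619454 405.20816435] [-0.21236655 -0.881869   -1.93359536] [ 0.02351568  0.00796962 -0.02435218] 14.40764015636084
```

Unloaded, and just off the bar. I lower very slowly by 0.9 mm.

Emit:
{"op": "move_arm", "data": {
  "rows": [
    [0,0,0.01,0,0],
    [0,0,0.02,0,0],
    [0,0,0.03,0,0],
    [0,0,0.05,0,0],
    [0,0,0.06,0,0],
    [0,0,0.07,0,0],
    [0,0,0.09,0,0],
    [0,0,0.09,0,0]
  ]
}}

```text
time: 36.6
position: [521.7, -39.2, 404.4]
eef_rot: [180.0, -0.0, 93.0]
wrist_force: [-0.1, -0.7, -1.9]
width: 14.0
```

Emit:
{"op": "move_arm", "data": {
  "rows": [
    [0,0,0.01,0,0],
    [0,0,0.02,0,0],
    [0,0,0.03,0,0],
    [0,0,0.04,0,0],
    [0,0,0.05,0,0],
    [0,0,0.05,0,0],
    [0,0,0.05,0,0],
    [0,0,0.05,0,0]
  ]
}}

```text
time: 37.4
position: [521.7, -39.2, 404.0]
eef_rot: [180.0, 0.0, 93.0]
wrist_force: [-1.3, 0.4, 2.2]
width: 13.8
```

Run:
```python
from h import *
for i in range(2):
    s=robot.read_state(); print(s['time'],s['position'],s['wrist_force'],s['torque'],s['width'])
    p=robot.read_camera('wrist')
```

```text
37.4 [521.74130182 -39.22221795 403.9813662 ] [-1.32040136  0.40560486  2.16663854] [ 0.07038013  0.17796685 -0.00763282] 13.846060819748272
37.45 [521.75099942 -39.22500477 403.9747902 ] [-1.272499    0.20714881  2.83987294] [ 0.09923783  0.1844406  -0.00941563] 13.37376837969737
```

Emit:
{"op": "move_arm", "data": {
  "rows": [
    [0,0,-0.01,0,0],
    [0,0,-0.02,0,0],
    [0,0,-0.02,0,0],
    [0,0,-0.02,0,0],
    [0,0,-0.02,0,0.17],
    [0,0,-0.02,0,0.19],
    [0,0,-0.02,0,0.21],
    [0,0,-0.02,0,0.23]
  ],
  "grip_force": 10
}}

```text
time: 38.3
position: [521.7, -39.2, 403.9]
eef_rot: [-180.0, -0.0, 93.0]
wrist_force: [-0.5, -0.4, 0.4]
width: 20.6
```

Emit:
{"op": "move_arm", "data": {
  "rows": [
    [0,0,0,0,0.26],
    [0,0,0,0,0.29],
    [0,0,0,0,0.33],
    [0,0,0,0,0.37],
    [0,0,0,0,0.41],
    [0,0,0,0,0.45],
    [0,0,0,0,0.45],
    [0,0,0,0,0.45]
  ]
}}

```text
time: 39.1
position: [521.7, -39.2, 404.0]
eef_rot: [180.0, -0.0, 93.0]
wrist_force: [0.7, 0.7, 0.3]
width: 40.8
```

Run:
```python
from h import *
p=snap('wrist','w16');pickle.dump(p,open('w16.pkl','wb'))
s=robot.read_state(); print(s['time'],s['position'],s['wrist_force'],s['torque'],s['width'])
snap('scene','s16')
im=cv2.imread('pics/s16.png')[180:290,240:380]; cv2.imwrite('pics/s16z.png',cv2.resize(im,(763,600),interpolation=cv2.INTER_CUBIC))
```

```text
39.15 [521.7374134  -39.1901546  404.00204775] [-0.40345386  0.18026938 -0.29722701] [ 4.39896249e-02 -4.50852692e-02  1.11003945e-05] 41.33643165260097
```

View pics/s16z.png

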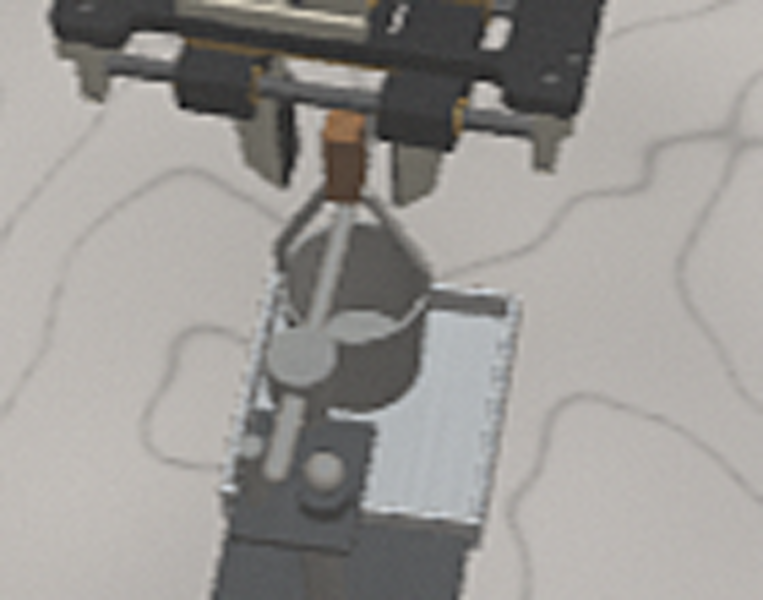

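View pics/w16.png

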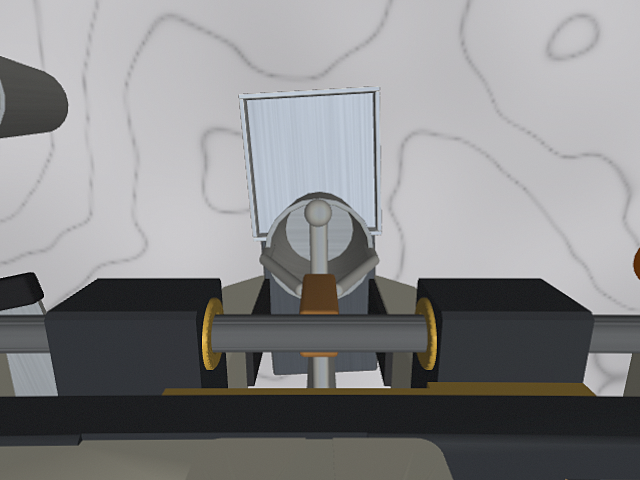

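The pot hangs freely. I lift straight up and clear.

Emit:
{"op": "move_arm", "data": {
  "rows": [
    [0,0,-0.5,0,0.5],
    [0,0,-1.5,0,0.5],
    [0,0,-3,0,0.5],
    [0,0,-5,0,0.5],
    [0,0,-7.5,0,0.5],
    [0,0,-10,0,0.5],
    [0,0,-11.5,0,0.5],
    [0,0,-12,0,0.5]
  ]
}}

```text
time: 40.0
position: [521.5, -39.2, 526.8]
eef_rot: [179.8, 0.1, 93.0]
wrist_force: [-0.2, 0.4, 0.2]
width: 46.0
```

Emit:
{"op": "move_arm", "data": {
  "rows": [
    [3,0,0,0,0.5],
    [7,-0.5,0,0,0.5],
    [11,-1,0,0,0.5],
    [15,-1.5,0,0,0.5],
    [19,-2,0,0,0.5],
    [22,-2,0,0,0.5],
    [24,-2,0,0,0.5],
    [24,-2,0,0,0.5]
  ]
}}

```text
time: 40.8
position: [488.8, 201.5, 523.6]
eef_rot: [-179.9, -0.0, 93.2]
wrist_force: [1.1, -0.9, 0.0]
width: 46.1
```

Run:
```python
from h import *
ps=[]
for i in range(8):
    ps.append(robot.read_camera('top' if i in(0,7) else 'scene'))
cv2.imwrite('pics/s17.png',ps[6]['image'][:,:,::-1]);cv2.imwrite('pics/t17.png',ps[7]['image'][:,:,::-1])
d=lambda a,b:int((np.abs(a['image'].astype(int)-b['image']).sum(2)[200:310,230:400]>40).sum())
print('motion',d(ps[1],ps[6]),d(ps[2],ps[4]))
s=robot.read_state(); print(s['time'],s['position'],s['wrist_force'])
im=cv2.imread('pics/s17.png')[160:320,200:400]; im2=cv2.imread('pics/t17.png')[170:330,260:460]
cv2.imwrite('pics/c17.png',np.hstack([cv2.resize(x,(400,320)) for x in (im,im2)]))
cv2.imwrite('pics/c17b.png',cv2.resize(im2,(750,600),interpolation=cv2.INTER_CUBIC))
```

```text
motion 0 0
41.2 [489.50100718 198.60935326 524.09817582] [-1.27447267 -0.09267094 -0.15724294]
```

View pics/c17.png

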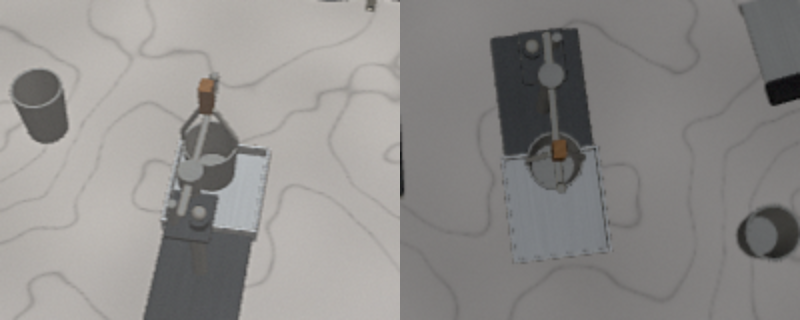

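View pics/c17b.png

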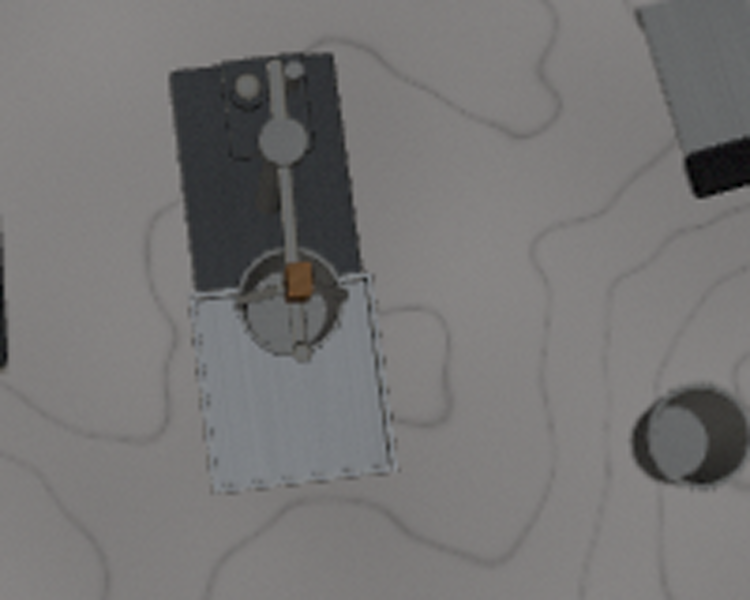

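The pot hangs still on the bar over the tray, and the hook's tail is against the pin. I hand the job in.

```bash
python3 -c "
from cell import robot
print(robot.close_job())"
```

```text
the job is handed in; nothing more can be done
None
```

The job was handed in at about 41 s of the 64 s allowed. The hook is home against its stop pin and the steel pot hangs by its bail on the bar over the tray.

- **Hook:** I pushed it with the closed fingers past the catch (about 7 N measured there) and on in small steps to the pin. I estimate home at -0.06 rad. I pressed it at about 98 mm out, with readings of 9.7 to 10.4 N for just over 0.9 s. No reading at the stop was higher than 10.4 N.
- **Pot:** I threaded the bail in over the ball end and set it on the bar about 80 mm out.
- **First set-down was too hard:** The fingers finished closing only after the lift had begun. The bail therefore sat about 5 mm lower than I had assumed, and the first touch read 13.9 N at the wrist. I lifted it off, centred it by 1.2 mm and set it down again at about 2 to 3 N. I then eased that off to about zero before opening the fingers.
- **Last checks:** Scene pictures over about a quarter of a second showed no motion of the pot. The hook's tail was still at the pin, and the gripper was clear and touching nothing. The cup, brush, scraper and orange look-alike were not touched.
- **Not checked:** Forces were read only at the end of each move and during camera calls, so brief peaks in between were not seen. I did not measure the pot's tilt, which looked upright.

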